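# Load two grinding jars with the one-ball scoop

### The job

Use the slotted scoop to load the two open grinding jars with steel grinding balls from the tray: one ball at a time, exactly one ball in each open jar, tipped in gently from just above the rim, the third ball left in the tray. Then lay the scoop back in both notches of its rest, as it lay before. Never touch the balls with the gripper, and leave the jars standing where they are and everything else on the bench undisturbed.

Things in the scene. Friction and masses are not known exactly. Their poses are not given: they have to be found in the camera images.
- scoop: Loose steel scoop, 90 g, whose pocket holds exactly one ball. Origin: centre of the pocket, on its flat underside; x = the way its open mouth points, z up. Behind the pocket a round neck 8 mm thick rises from (x, z) = (-16, 11) to (-37, 69) mm and bears a straight level handle. At the start it lies level in the rest, underside 10 mm above the bench.
- scoop_grip (a point): Centre of the scoop's handle, (x, z) = (-100, 70) mm in the scoop's frame, midway between the posts of the rest: hold it here. The handle is a square bar 10 x 10 mm parallel to x, from x = -33 to -165 mm; black grip patches on its sides. A gripper closing across y may be pitched about y as wanted.
- scoop_pocket (a point): (x, z) = (0, 8.2) mm in the scoop's frame: centre of a ball seated in it. The pocket, 30 mm wide, has two floor rails (top z = 1.6 mm, x = -16 to 9 mm) with an open slot 20 mm wide between, cheeks 10 mm high, 26 mm apart, and a back wall 16 mm high with its face at x = -13 mm. Slid along the lane floor it passes round a ball; raised, its rails lift the ball, which then hangs 3.8 mm below.
- scoop_mouth (a point): Middle of the open mouth, between the rail tips, (x, z) = (9, 0) mm in the scoop's frame. From x = 6.5 to 9 mm the rails are 2 mm higher, a step that keeps the ball in: it rolls out only when the mouth is tipped down about 40 degrees or more from level (50 is sure).
- rest: Fixed white plastic scoop rest: base plate 130 x 50 x 8 mm with two posts at x = -45 and +45 mm (8 mm thick, 26 mm wide). Origin: under the middle of the base; x = the way the scoop's mouth points when it lies there. Each post top is a notch with flat floor 75 mm above the bench, 14 mm wide at the bottom, flaring to about 22 mm at the top, cheek tops 87 mm above the bench.
- rest_seat (a point): Where the scoop_grip point is when the scoop lies home: on the rest's axis, midway between the posts, 80 mm above the bench.
- tray: Fixed white plastic ball tray: straight lane along x, 170 x 52 mm outside, 158 x 40 mm inside, walls 6 mm thick and 20 mm high, flat floor 6 mm above the bench with a 6 mm wide slot down the middle (4 mm deep) that centres the balls. Origin: centre of its underside; x along the lane, pointing to the end where the balls lie.
- tray_end (a point): Middle of the lane at floor level (6 mm above the bench) at the inner face of the end wall where the balls lie in single file at the start; axes like the tray's.
- jar_a: Open grinding jar A: loose steel cup, 450 g, 64 mm across, 48 mm high, wall 4 mm, inner floor 6 mm up, mouth 56 mm across. Origin: centre of its underside. Like the other open jar in every way; empty at the start.
- jar_b: Open grinding jar B: loose steel cup, 450 g, 64 mm across, 48 mm high, wall 4 mm, inner floor 6 mm up, mouth 56 mm across. Origin: centre of its underside. Like the other open jar in every way; empty at the start.
- ball1: Origin: the centre of ball1, one of three equal polished steel grinding balls, 24 mm across, 56 g, which roll freely. At the start they lie in single file along the middle of the tray's lane at its end, centres 11.6 mm above the lane floor (they sink 0.4 mm into the slot), this one against the end wall.
- ball2: Origin: the centre of ball2, one of three equal polished steel grinding balls, 24 mm across, 56 g, which roll freely. At the start they lie in single file along the middle of the tray's lane at its end, centres 11.6 mm above the lane floor (they sink 0.4 mm into the slot).
- ball3: Origin: the centre of ball3, one of three equal polished steel grinding balls, 24 mm across, 56 g, which roll freely. At the start they lie in single file along the middle of the tray's lane at its end, centres 11.6 mm above the lane floor (they sink 0.4 mm into the slot), this one nearest the free part of the lane.
- jar_lidded: Closed grinding jar, not part of the job: steel, 68 mm across, 70 mm high to the top of the small black knob on its lid; stands in a row with the two open jars. Origin: centre of its underside.
- pen: Bystander: marker pen lying on the bench, 135 mm long along x, 13 mm thick. Origin under its middle.
- tube: Bystander: lying capped centrifuge tube, 117 mm long along x, 33 mm thick. Origin under its middle.
- beaker: Bystander: clear plastic beaker, 84 mm across, 95 mm high. Origin: centre of its underside.
- tip_box: Bystander: box of pipette tips 85 x 120 x 68 mm high. Origin: centre of its underside.
Not all that is in view belongs to the job. Leave any yellow look-alike of the rest alone.

How it is judged (in metres and radians):
On the way, in this order (a step that is already met when the one before it is completed fails the run):
1. a ball is lifted clear in the scoop's pocket (((distance between ball1 and scoop_pocket below 0.008 m and height (world z) of ball1 above 0.06 m) or (distance between ball2 and scoop_pocket below 0.008 m and height (world z) of ball2 above 0.06 m) or (distance between ball3 and scoop_pocket below 0.008 m and height (world z) of ball3 above 0.06 m))), for 0.2 s.
2. it lies in an open jar (((horizontal distance between ball1 and jar_a below 0.03 m and z of ball1 in the frame of jar_a between 0.006 and 0.041 m) or (horizontal distance between ball1 and jar_b below 0.03 m and z of ball1 in the frame of jar_b between 0.006 and 0.041 m) or (horizontal distance between ball2 and jar_a below 0.03 m and z of ball2 in the frame of jar_a between 0.006 and 0.041 m) or (horizontal distance between ball2 and jar_b below 0.03 m and z of ball2 in the frame of jar_b between 0.006 and 0.041 m) or (horizontal distance between ball3 and jar_a below 0.03 m and z of ball3 in the frame of jar_a between 0.006 and 0.041 m) or (horizontal distance between ball3 and jar_b below 0.03 m and z of ball3 in the frame of jar_b between 0.006 and 0.041 m))), for 0.2 s.
3. a second ball is lifted clear in the scoop's pocket, the first still in its jar (((distance between ball1 and scoop_pocket below 0.008 m and height (world z) of ball1 above 0.06 m) or (distance between ball2 and scoop_pocket below 0.008 m and height (world z) of ball2 above 0.06 m) or (distance between ball3 and scoop_pocket below 0.008 m and height (world z) of ball3 above 0.06 m)) and ((horizontal distance between ball1 and jar_a below 0.03 m and z of ball1 in the frame of jar_a between 0.006 and 0.041 m) or (horizontal distance between ball1 and jar_b below 0.03 m and z of ball1 in the frame of jar_b between 0.006 and 0.041 m) or (horizontal distance between ball2 and jar_a below 0.03 m and z of ball2 in the frame of jar_a between 0.006 and 0.041 m) or (horizontal distance between ball2 and jar_b below 0.03 m and z of ball2 in the frame of jar_b between 0.006 and 0.041 m) or (horizontal distance between ball3 and jar_a below 0.03 m and z of ball3 in the frame of jar_a between 0.006 and 0.041 m) or (horizontal distance between ball3 and jar_b below 0.03 m and z of ball3 in the frame of jar_b between 0.006 and 0.041 m))), for 0.2 s.
4. each open jar holds one ball, the third ball is in the tray (((horizontal distance between ball1 and jar_a below 0.03 m and z of ball1 in the frame of jar_a between 0.006 and 0.041 m) or (horizontal distance between ball2 and jar_a below 0.03 m and z of ball2 in the frame of jar_a between 0.006 and 0.041 m) or (horizontal distance between ball3 and jar_a below 0.03 m and z of ball3 in the frame of jar_a between 0.006 and 0.041 m)) and ((horizontal distance between ball1 and jar_b below 0.03 m and z of ball1 in the frame of jar_b between 0.006 and 0.041 m) or (horizontal distance between ball2 and jar_b below 0.03 m and z of ball2 in the frame of jar_b between 0.006 and 0.041 m) or (horizontal distance between ball3 and jar_b below 0.03 m and z of ball3 in the frame of jar_b between 0.006 and 0.041 m)) and ((horizontal distance between ball1 and tray below 0.075 m and height (world z) of ball1 between 0.0145 and 0.022 m) or (horizontal distance between ball2 and tray below 0.075 m and height (world z) of ball2 between 0.0145 and 0.022 m) or (horizontal distance between ball3 and tray below 0.075 m and height (world z) of ball3 between 0.0145 and 0.022 m))), for 0.2 s.
At the end, for the whole second after the job is handed in: One ball in each open jar, the third in the tray, at rest; jars upright and within 30 mm of their start; scoop home in the rest (grip point within 20 mm of rest_seat, 6 mm in height, level and in line within 0.1 rad); bystanders within 30 mm of their start (all of step 4 and linear speed of each of ball1, ball2, ball3 below 0.15 m/s and distance of each of jar_a, jar_b, jar_lidded, pen, tube, beaker, tip_box from where it was at the start of the episode below 0.03 m and angle between each of jar_a, jar_b, scoop's own z axis and vertical below 0.1 rad and distance between scoop_grip and rest_seat below 0.02 m and z of scoop_grip in the frame of rest_seat between -0.006 and 0.006 m and angle between the x axis of scoop and the x axis of rest, either way round below 0.1 rad and linear speed of scoop below 0.02 m/s); the robot touches nothing.
It fails at once if the gripper or arm touches a ball (contact force between any of the fingers, the arm and ball1 above 0.2 N or contact force between any of the fingers, the arm and ball2 above 0.2 N or contact force between any of the fingers, the arm and ball3 above 0.2 N).
It fails at once if a ball is dropped from high above (it falls faster than 1.8 m/s) (linear speed of any of ball1, ball2, ball3 above 1.8 m/s).
It fails at once if an open jar is tipped by more than 0.35 rad (angle between any of jar_a, jar_b's own z axis and vertical above 0.35 rad).
It fails at once if a bystander is pushed more than 30 mm (distance of any of jar_lidded, pen, tube, beaker, tip_box from where it was at the start of the episode above 0.03 m).
It also fails if it takes over 72 s, if anything falls off the work surface, if the arm or the gripper's body presses on something with over 40 N, if the wrist force passes 120 N, or if a joint passes its speed limit or range.

### The arm

A 7-joint arm with a two-finger parallel gripper is mounted at the origin on the work surface. World frame = base frame: x ahead of the robot, y to its left, z up, the work surface at z = 0. Lengths are in mm, angles in rad, forces in N, time in s.
With the tool pointing down it reaches from about 400 to 875 mm from the base axis. Payload 4.4 kg.
Tool frame: the origin (TCP) lies at the very end of the fingers, on their centre line; the grasp point (between the pads) lies 19 mm behind it; y points along the fingers, z is the direction in which the jaws open and shut, and the axes are right-handed (so a half turn about y gives the same grasp; the last joint's range is limited). The gripper opens to 85 mm and grips with 20 to 120 N. Pads are 22 mm wide; open, the fingers measure 114 mm over their backs; the gripper's body (76 mm by 85 mm) begins 54 mm behind the grasp point. The pads swing forward as they close: fully open they stand 13 mm farther back than shut.
Start: joints at [-1.357, 0.628, 0.038, 1.517, -0.027, 0.996, -0.02], TCP at [179.481, 624.744, 201.313] pointing down, gripper open.
Joint ranges: [-3.06, 3.06], [-0.37, 2.12], [-1.25, 1.32], [0.18, 2.47], [-1.1, 4.24], [0.23, 1.98], [-2.94, 2.94]. Speed limits (rad/s): [2.57, 2.57, 3.14, 3.14, 3.14, 3.14, 3.14].

### API

Orientations are given as [roll, pitch, yaw] about the fixed x, y, z axes, in that order (R = Rz(yaw) Ry(pitch) Rx(roll)).
In Python, from cell import * gives the robot as it stands.
- The arm moves only by the tool apply_moves, never from a script. Its argument "targets" is a list of rows, each a list of 6 numbers: the shift along the tool's x, y, z in units of 40 mm (1.0 is 40 mm), then the turn, a rotation vector about the tool's x, y, z in units of 8 degrees (1.0 is 8 degrees). A call has 1 to 12 rows; each row shifts and turns the commanded pose from where the row before left it, along the tool's axes as they then stand; what a row does not reach is not made up. A row lasts 1/8 s, in which the tool goes at most 62.5 mm and 10.7 degrees, less where a joint would pass 70% of its speed; a pose out of reach is approached as far as the arm can. A call is refused whole if a number of a shift passes 1 or a number of a turn 1, either way. A call with a gripper value outside its range is refused whole. "jaw" is the gripper command: -1 is shut, 1 is fully open, values between are in proportion, set as the call begins (left out, the last holds). The fingers move at their own pace and stop on an object; the grip force is fixed at half the most. Time passes only in rows, so rows that do not move let the fingers close. It gives the time, the measured TCP pose, the force and the opening at its end, in the units of the state.
- read_state(): the state, without advancing time (a new reading comes with each control period).
- get_image(name): name is "scene" or "top" or "wrist"; returns the picture (420x560x3 uint8, red, green, blue); there is no depth.
- calibration(name): a dict with "fx", "fy", "cx", "cy" (pixels), "world_from_camera" (4x4, takes a point from camera to world coordinates). Camera axes: x right, y down, z forward; pixel columns grow to the right and rows downward; lengths in mm; the calibration is good to about 2 mm. A picture is of the moment at which its call begins: read the wrist's pose just before it. calibration takes no time and is no camera call; for the wrist camera it gives the pose at the moment of the call.
- finish_job(): hands the job in, once; it reports no verdict.
The state is a dict: "clock": time; "qpos": joint angles; "qd": joint speeds; "tau": joint torques, N m; "eef_pos": TCP position; "tool_rot": TCP orientation; "force": force on the tool from outside, world axes, zero at the start; "torque": the same for the moment, N m; "width": finger opening in mm.
Only numpy, scipy, OpenCV 4.12 (cv2) and the standard library are available. Lean on these libraries where they do the work, as an engineer would, in place of code of your own. Each camera call takes 0.05 s, during which the arm holds its last target. There are 200 camera calls.

## Working session

There is one attempt and no reset: what is moved stays moved. The work goes in short steps, Python scripts to look and compute and a tool call to move; the robot and the scene stay as the last step left them, time stands still between calls to the robot, and variables do not carry over. Pictures are saved under pics/ and viewed, about 8 in all and at most 12, crops included, and the job is handed in when it is done.

Besides the shell and the picture viewer there is one more tool, called as a command line: name --pt "numbers of a row" for each row, then --argument value for the rest. apply_moves: Moves the arm, as the interface text tells. Its arguments: {"type":"object","properties":{"targets":{"type":"array"},"jaw":{"type":"number"}},"required":["targets"]}

```bash
mkdir -p pics; ls; python3 - <<'E'
from cell import *
import cv2
s=read_state(); print(s)
for n in ("scene","top"):
    c=calibration(n); print(n,c)
    cv2.imwrite(f"pics/{n}0.png",get_image(n)[:,:,::-1])
E
```

```text
pics
{'clock': 0.0, 'qpos': array([-1.35682088,  0.62932913,  0.03847798,  1.51831495, -0.02698589,
        0.99628006, -0.01999164]), 'qd': array([ 7.15399535e-04, -7.65356616e-05, -2.60172018e-04,  3.37294512e-04,
       -9.62057902e-04,  8.59358648e-04,  1.37971883e-03]), 'tau': array([ 7.68112259e-04, -5.63413203e+01,  1.22631602e+00, -1.93444204e+01,
        1.10039275e-02,  1.03064929e-02,  9.46803084e-06]), 'eef_pos': array([179.31026224, 624.11090812, 200.41776747]), 'tool_rot': array([-1.57260809e+00, -5.47952402e-05, -2.79787301e-01]), 'force': array([-0.18991057,  0.01915533, -0.29572636]), 'torque': array([-0.01683482, -0.0284857 , -0.01277786]), 'width': 85.3490664742588}
scene {'fx': 461.6391111578033, 'fy': 461.6391111578033, 'cx': 278.6794767140231, 'cy': 213.31456796094113, 'world_from_camera': array([[-3.85901290e-01,  6.35573809e-01, -6.68674904e-01,
         1.21779703e+03],
       [ 9.22534111e-01,  2.68467526e-01, -2.77229151e-01,
         2.68116202e+02],
       [ 3.31790970e-03, -7.23858495e-01, -6.89940483e-01,
         7.93477379e+02],
       [ 0.00000000e+00,  0.00000000e+00,  0.00000000e+00,
         1.00000000e+00]])}
top {'fx': 389.5998052784233, 'fy': 389.5998052784233, 'cx': 281.4285634487084, 'cy': 219.20610162317192, 'world_from_camera': array([[-5.40150143e-03, -9.80067586e-01,  1.98590913e-01,
         3.21675263e+02],
       [-9.99916980e-01,  7.61684819e-03,  1.03930889e-02,
        -4.59667357e+01],
       [-1.16985664e-02, -1.98518288e-01, -9.80027363e-01,
         1.03764701e+03],
       [ 0.00000000e+00,  0.00000000e+00,  0.00000000e+00,
         1.00000000e+00]])}
```

View pics/top0.png

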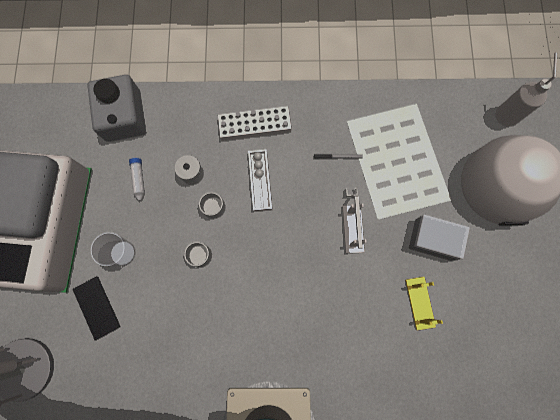

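View pics/scene0.png

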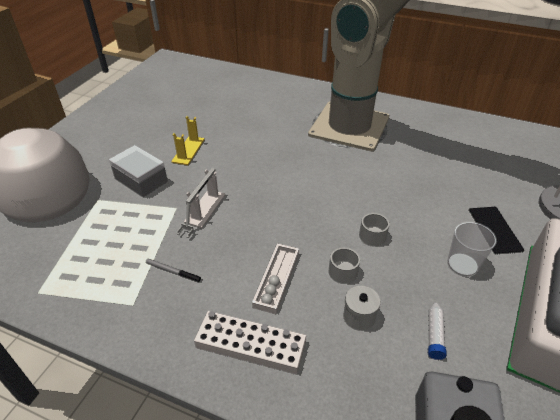

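```bash
cat > h.py <<'E'
from cell import *
import numpy as np, cv2
from scipy.spatial.transform import Rotation as R
def ray(c,u,v,z):
    T=c["world_from_camera"]; d=T[:3,:3]@[(u-c["cx"])/c["fx"],(v-c["cy"])/c["fy"],1]; o=T[:3,3]
    return o+d*(z-o[2])/d[2]
def proj(c,p):
    T=c["world_from_camera"]; q=(np.atleast_2d(p)-T[:3,3])@T[:3,:3]
    return np.c_[c["fx"]*q[:,0]/q[:,2]+c["cx"],c["fy"]*q[:,1]/q[:,2]+c["cy"]]
def rot(s=None): return R.from_euler("xyz",(s or read_state())["tool_rot"])
E
python3 - <<'E'
from h import *
np.set_printoptions(precision=1,suppress=True)
t=calibration("top"); s=calibration("scene")
for n,u,v,z in [("jarA",210.5,204,48),("jarB",197,254,48),("lid",187,167,70),("trayTL",248,151,20),("trayTR",268,150,20),("trayBL",252,211,20),("trayBR",272,209,20),("post1",350,194,87),("post2",357,242,87),("restnear",355,252,8),("ball1",258,155,18),("ball3",257,173,18),("mouth",352,190,12),("tipbox",254,122,40),("pen",340,156,6)]:
    print("top",n,ray(t,u,v,z))
for n,u,v,z in [("jarA",344,258,48),("jarB",375,222,48),("ball1",267,297,18),("ball3",274,281,18),("mouth",187,231,12),("end",213,178,80)]:
    print("scene",n,ray(s,u,v,z))
w=calibration("wrist"); st=read_state(); M=rot(st)
print(w["fx"],w["cx"],w["cy"]); print((w["world_from_camera"][:3,3]-st["eef_pos"])@M.as_matrix()); print(M.as_matrix().T@w["world_from_camera"][:3,:3]); print(M.as_matrix())
E
```

```text
top jarA [564.3 150.   48. ]
top jarB [433.3 180.5  48. ]
top lid [658.8 210.3  70. ]
top trayTL [721.1  56.3  20. ]
top trayTR [723.5   0.9  20. ]
top trayBL [550.9  43.5  20. ]
top trayBR [556.  -10.1  20. ]
top post1 [ 577.7 -208.9   87. ]
top post2 [ 455.8 -221.1   87. ]
top restnear [ 440.3 -229.2    8. ]
top ball1 [709.9  28.6  18. ]
top ball3 [657.9  31.   18. ]
top mouth [ 609.1 -227.6   12. ]
top tipbox [797.6  38.7  40. ]
top pen [ 709.3 -199.3    6. ]
scene jarA [568.3 149.6  48. ]
scene jarB [435.9 183.6  48. ]
scene ball1 [704.4  30.3  18. ]
scene ball3 [661.   27.3  18. ]
scene mouth [ 600.2 -221.6   12. ]
scene end [ 473.6 -213.9   80. ]
371.9662024377831 278.10861448718003 212.68911394522684
[ -69.6 -172.4   -0.2]
[[ 0.   1.   0.3]
 [-0.  -0.3  1. ]
 [ 1.  -0.  -0. ]]
[[ 1.  -0.   0.3]
 [-0.3 -0.   1. ]
 [ 0.  -1.  -0. ]]
```

apply_moves --pt "0 -1 0 0 0 0" --pt "0 -1 0 0 0 0" --pt "0.92 -0.14 -0.67 0 0 0" --pt "0.92 -0.14 -0.67 0 0 0" --pt "0.92 -0.14 -0.67 0 0 0" --pt "0.92 -0.14 -0.67 0 0 0" --pt "0.92 -0.14 -0.67 0 0 0" --pt "0.92 -0.14 -0.67 0 0 0" --pt "0.92 -0.14 -0.67 0 0 0" --pt "0.92 -0.14 -0.67 0 0 0" --pt "0.92 -0.14 -0.67 0 0 0" --jaw 1

```text
clock: 1.48
eef_pos: [431.7, 300.1, 331.6]
tool_rot: [-1.571, 0.0, -0.28]
force: [0.5, 0.8, -0.0]
width: 85.6
```

apply_moves --pt "0 0 0 0 -1 0" --pt "0 0 0 0 -1 0" --pt "0.17 0 -0.95 0 0 0" --pt "0.17 0 -0.95 0 0 0" --pt "0.17 0 -0.95 0 0 0" --pt "0.17 0 -0.95 0 0 0" --pt "0.17 0 -0.95 0 0 0" --pt "0.17 0 -0.95 0 0 0" --pt "0.17 0 -0.95 0 0 0" --pt "0.17 0 -0.95 0 0 0" --pt "0.17 0 -0.95 0 0 0" --pt "0.17 0 -0.95 0 0 0"

```text
clock: 2.98
eef_pos: [498.8, -79.7, 331.4]
tool_rot: [-1.571, 0.001, -0.0]
force: [0.1, -0.9, -0.1]
width: 85.1
```

```bash
python3 - <<'E'
from h import *
s=read_state(); print(s["clock"],s["eef_pos"],s["tool_rot"],s["qpos"])
import pickle
c=calibration("wrist"); im=get_image("wrist")[:,:,::-1]; pickle.dump((c,im),open("w1.pkl","wb"))
cv2.imwrite("pics/w1.png",cv2.resize(im,None,fx=1.42,fy=1.42,interpolation=cv2.INTER_CUBIC))
E
```

```text
2.975 [498.79872825 -79.71179062 331.43949872] [-1.57062352e+00  5.85192332e-04 -4.36178838e-04] [-0.09280058  0.29290232  0.26306974  1.72471691 -0.08298894  1.13543758
  1.76501562]
```

View pics/w1.png

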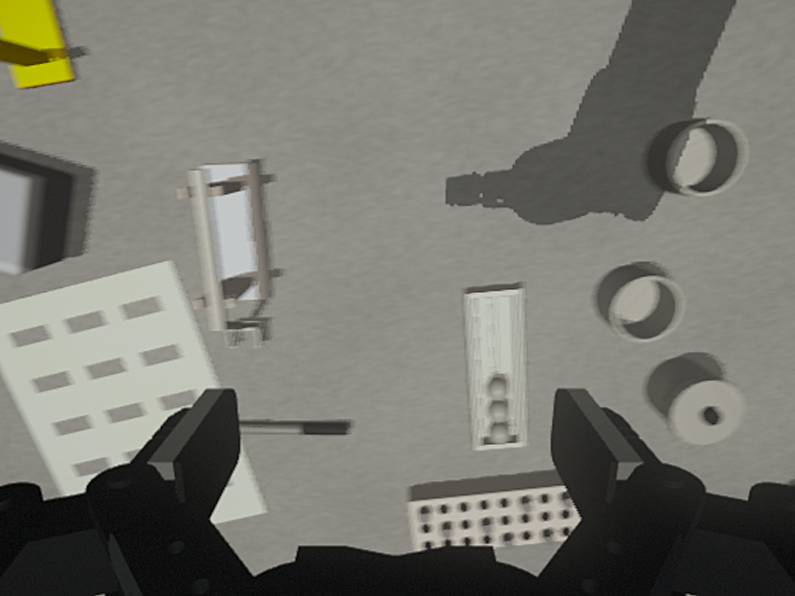

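```bash
cat > m.py <<'E'
from h import *
import pickle,sys
np.set_printoptions(precision=1,suppress=True)
E
python3 - <<'E'
from m import *
c,_=pickle.load(open("w1.pkl","rb")); k=1.42
f=lambda u,v,z: ray(c,u/k,v/k,z)
T=np.array([f(463,290,20),f(523,285,20),f(526,446,20),f(473,450,20)])
print(T, "ctr",T.mean(0), np.linalg.norm(T-np.roll(T,1,0),axis=1))
ax=(T[2]+T[3]-T[0]-T[1])[:2]; print("yaw",np.arctan2(ax[1],ax[0]))
a,b=f(197,169,85),f(218,329,85); d=b-a; print("handle",a,b,np.linalg.norm(d),np.arctan2(d[1],d[0]),"grip",b-d/np.linalg.norm(d)*67)
for n,u,v in [("A",647,308),("B",707,156)]: print(n,f(u,v,48))
for v,u in ((387,497),(409,498),(431,499)): print("ball",f(u,v,22))
E
```

```text
[[557.2 -15.7  20. ]
 [552.4  40.8  20. ]
 [724.3  55.2  20. ]
 [728.9   0.6  20. ]] ctr [640.7  20.2  20. ] [172.5  56.7 172.5  54.9]
yaw 0.08921816689118386
handle [ 443.5 -232.4   85. ] [ 573.5 -228.5   85. ] 130.12131280813222 0.030005918048877783 grip [ 506.6 -230.5   85. ]
A [566.8 147.   48. ]
B [434.8 179.6  48. ]
ball [656.6  21.3  22. ]
ball [680.9  23.6  22. ]
ball [705.7  25.9  22. ]
```

apply_moves --pt "0.05 0.95 -0.94 0 0 0" --pt "0.05 0.95 -0.94 0 0 0" --pt "0.05 0.95 -0.94 0 0 0" --pt "0.05 0.95 -0.94 0 0 0" --pt "0 0 0 0 -0.21 0" --pt "0 0 0 0 0 0"

```text
clock: 3.78
eef_pos: [507.1, -228.1, 179.8]
tool_rot: [-1.57, 0.0, 0.029]
force: [1.3, -0.0, 0.4]
width: 85.3
```

```bash
cat > snap.py <<'E'
from m import *
n=sys.argv[1]; s=read_state(); print(s["clock"],s["eef_pos"],np.round(s["tool_rot"],4),s["force"])
c=calibration("wrist"); im=get_image("wrist")[:,:,::-1]; pickle.dump((c,im),open(n+".pkl","wb"))
cv2.imwrite(f"pics/{n}.png",cv2.resize(im,None,fx=1.42,fy=1.42,interpolation=cv2.INTER_CUBIC))
E
python3 snap.py w2
```

```text
3.775 [ 507.1 -228.1  179.8] [-1.6  0.   0. ] [ 1.3 -0.   0.4]
```

View pics/w2.png

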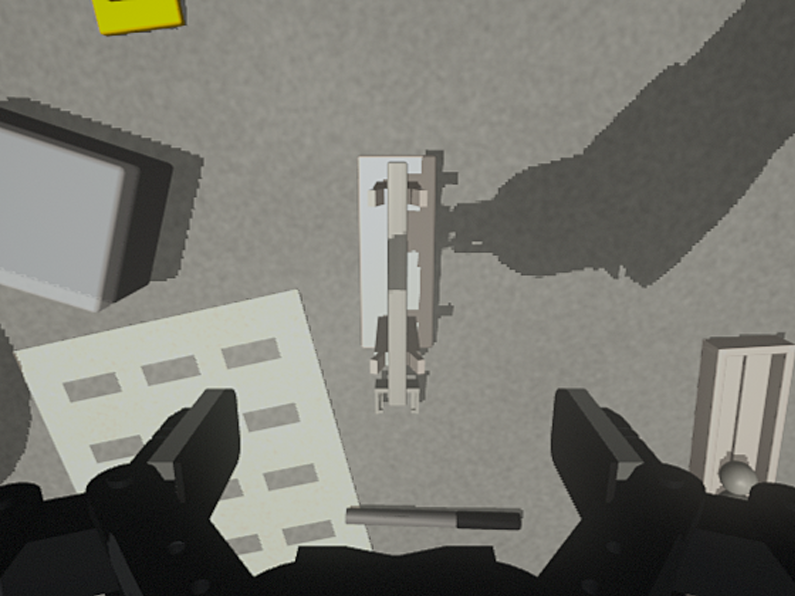

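```bash
python3 - <<'E'
from m import *
c,_=pickle.load(open("w2.pkl","rb")); k=1.42
f=lambda u,v,z: ray(c,(u+.5)/k-.5,(v+.5)/k-.5,z)
a,b=f(397.5,162,85),f(398.5,405,85); d=b-a; print(a,b,np.linalg.norm(d),np.arctan2(d[1],d[0]),"grip",(b-d/np.linalg.norm(d)*67), "patch",f(397,237,85),f(397.5,290,85))
P=[f(371,205,87),f(427,206,87),f(371,372,87),f(426,370,87)];print(np.array(P))
E
```

```text
[ 443.3 -229.3   85. ] [ 574.4 -224.8   85. ] 131.092703742122 0.03380896565199826 grip [ 507.4 -227.1   85. ] patch [ 480.2 -228.4   85. ] [ 508.  -227.3   85. ]
[[ 464.3 -241.8   87. ]
 [ 464.  -214.    87. ]
 [ 554.  -240.4   87. ]
 [ 552.  -210.6   87. ]]
```

apply_moves --pt "0 0 0 0 0 -1" --pt "0 0 0 0 0 -1" --pt "0 0 0 0 0 -1" --pt "-0.25 0.69 0 0 0 0" --pt "-0.25 0.69 0.01 0 0 0" --pt "-0.25 0.69 0.01 0 0 0" --pt "-0.25 0.69 0 0 0 0" --pt "0 0 0 0 0 0"

```text
clock: 4.82
eef_pos: [529.0, -236.6, 100.7]
tool_rot: [-1.533, -0.355, 0.025]
force: [0.7, -0.4, -0.4]
width: 85.7
```

```bash
cat > st.py <<'E'
from m import *
s=read_state(); M=rot(s).as_matrix(); print(round(s["clock"],2),"tcp",s["eef_pos"],"grasp",s["eef_pos"]-19*M[:,1],"F",s["force"],"w",s["width"],"rot",[round(float(v),4) for v in s["tool_rot"]],"q",np.round(s["qpos"],2))
E
python3 st.py
```

```text
4.83 tcp [ 529.  -236.6  100.7] grasp [ 522.5 -237.4  118.5] F [ 0.7 -0.4 -0.4] w 85.6572245046854 rot [-1.5329, -0.3552, 0.0251] q [ 0.6  0.6 -0.1  2.1 -0.9  0.2  2.9]
```

```bash
cat > kin.py <<'E'
from m import *
import itertools
from scipy.optimize import least_squares
def fk(q,p,sg):
    h,L1,L2,L3,a,b,c,o1,o7=p; rz=lambda t:R.from_euler("z",t); ry=lambda t:R.from_euler("y",t)
    q=np.array(q)*sg; r=rz(q[0]+o1); x=np.array([0,0,h]); r=r*ry(q[1]); x=x+r.apply([a,0,L1]); r=r*rz(q[2])*ry(q[3])
    x=x+r.apply([b,0,L2]); r=r*rz(q[4])*ry(q[5]); x=x+r.apply([c,0,L3]); r=r*rz(q[6]+o7)
    return x,r*R.from_euler("x",-90,degrees=True)  # tool y = chain z
E
python3 - <<'E'
from kin import *
s=read_state()
D=[([-1.35682088,.62932913,.03847798,1.51831495,-.02698589,.99628006,-.01999164],[179.31,624.11,200.42],[-1.5726,-5e-5,-.27979]),
([-0.09280058,0.29290232,0.26306974,1.72471691,-0.08298894,1.13543758,1.76501562],[498.80,-79.71,331.44],[-1.57062,5.9e-4,-4.4e-4]),
(list(s["qpos"]),list(s["eef_pos"]),list(s["tool_rot"]))]
pickle.dump(D,open("kin.pkl","wb"))
best=[]
for z in itertools.product([1,-1],repeat=4):
    sg=np.array([z[0],1,z[1],1,z[2],1,z[3]])
    def res(p):
        o=[]
        for q,x,e in D:
            X,r=fk(q,p,sg); o+=list(X-x)+list(300*(r.inv()*R.from_euler("xyz",e)).as_rotvec())
        return o
    for o1 in (0,1.5,3.1,-1.5):
      for o7 in (0,1.5,3.1,-1.5):
        f=least_squares(res,[350,400,400,250,0,0,0,o1,o7]); best.append((f.cost,sg.tolist(),f.x))
best.sort(key=lambda b:b[0])
for b in best[:3]: print(b)
E
```

```text
Still running in the background as job /tmp/bash_jobs.1000/0a4a8f51f504 (pid 685). You'll get a notice when it ends.
```

```bash
kill -- -$(cat /tmp/bash_jobs.1000/0a4a8f51f504/pid); cat > fit.py <<'E'
from kin import *
D=pickle.load(open("kin.pkl","rb"))
def run(sg,o,n,D=D):
    def res(p):
        r_=[]
        for q,x,e in D:
            X,r=fk(q,p,sg); r_+=list(X-x)+list(300*(r.inv()*R.from_euler("xyz",e)).as_rotvec())
        return r_
    return least_squares(res,o,max_nfev=n,x_scale=[100]*7+[1,1])
if __name__=="__main__":
    best=[]
    for z in itertools.product([1,-1],repeat=4):
        sg=np.array([z[0],1,z[1],1,z[2],1,z[3]])
        for o1 in (0,3.1):
            for o7 in (0,3.1):
                f=run(sg,[350,400,400,250,0,0,0,o1,o7],10); best.append((f.cost,sg.tolist(),f.x))
    best.sort(key=lambda b:b[0])
    for b in best[:3]: print(b)
    f=run(np.array(best[0][1]),best[0][2],60); print(f.cost,f.x); pickle.dump((f.x,best[0][1]),open("fit.pkl","wb"))
E
OMP_NUM_THREADS=1 timeout 150 python3 fit.py
```

```text
(np.float64(1162097.734335141), [1, 1, -1, 1, 1, 1, -1], array([-3476.4,  3055.5,  1034.2, -1020.8, -2266.6,   550.1,  -130.6,
           2.8,     0.5]))
(np.float64(1163723.5433682755), [-1, 1, -1, 1, 1, 1, -1], array([-1069.6,  -646.9,  -306.1, -1316.6,   -24.4,  -491.5,   214.7,
           3.4,     0.6]))
(np.float64(1165571.4264534984), [-1, 1, 1, 1, -1, 1, 1], array([ 122.8, -858.3,   21.2, -313.5, -486.6, -422.7,  -35.6,    3. ,
         -0.8]))
1142781.4412912675 [-3277.1  3062.9  1134.2  -934.5 -2269.4   632.1   -95.1     2.7     1.3]
```

```bash
sed -i 's/"x",-90/"x",90/' kin.py; OMP_NUM_THREADS=1 timeout 150 python3 fit.py
```

```text
(np.float64(16.964158192937358), [-1, 1, -1, 1, -1, 1, -1], array([347.5, 554.5, 391.8, 385.3, -11.1,   1.5,  -5.7,  -0. ,   4.7]))
(np.float64(16.96415819296832), [-1, 1, -1, 1, -1, 1, -1], array([347.5, 554.5, 391.8, 385.3, -11.1,   1.5,  -5.7,  -0. ,  -1.6]))
(np.float64(12443.274989178943), [-1, 1, 1, 1, -1, 1, -1], array([-884.6,  739.5,    3.4, -551.5,  371.9, -136.2,  174.9,   -0. ,
         -1.4]))
16.964158192937358 [347.5 554.5 391.8 385.3 -11.1   1.5  -5.7  -0.    4.7]
```

```bash
cat > ik.py <<'E'
from kin import *
P,SG=pickle.load(open("fit.pkl","rb")); SG=np.array(SG)
lo=np.array([-3.06,-.37,-1.25,.18,-1.1,.23,-2.94]); hi=np.array([3.06,2.12,1.32,2.47,4.24,1.98,2.94])
def tool(pocket_or_grip,yaw,tip,g,flip,kind):
    """scoop pose -> TCP pose. kind offset of the named point in the scoop frame (mm); tip = mouth down rad"""
    S=R.from_euler("zy",[yaw,tip]) if False else R.from_euler("z",yaw)*R.from_euler("y",tip)
    grip=np.array(pocket_or_grip)+S.apply(np.array([-100,0,70])-np.array(kind))
    T=S*R.from_euler("y",g)*R.from_euler("x",-90,degrees=True)
    if flip: T=T*R.from_euler("y",180,degrees=True)
    return grip+T.apply([0,19,0]),T
def ik(x,T,q0,reg=.02):
    f=lambda q:(lambda X,r:np.r_[(X-x)/10,(r.inv()*T).as_rotvec()*20,reg*(q-q0)])(*fk(q,P,SG))
    s=least_squares(f,np.clip(q0,lo+1e-3,hi-1e-3),bounds=(lo,hi),max_nfev=25); X,r=fk(s.x,P,SG)
    return s.x,np.linalg.norm(X-x),np.degrees((r.inv()*T).magnitude())
E
cat > t.py <<'E'
from ik import *
q0=np.array(pickle.load(open("kin.pkl","rb"))[1][0]); q1=q0.copy(); q1[6]-=np.pi
G=(0,0,0)
for flip in (0,1):
  for g in (0,-12,-24):
    cs=[("rest",tool([508,-227,80],.034,0,np.radians(g),flip,[-100,0,70])),("tray",tool([682,24,6],.089,0,np.radians(g),flip,[0,0,0]))]
    for jn,j in (("A",[567,148,54]),("B",[435,181,54])):
      for yd in (-90,-45,0,45):
        cs.append((f"{jn}{yd}",tool(j,np.radians(yd),np.radians(52),np.radians(g),flip,[15,0,0])))
    print("flip",flip,"g",g)
    for n,(x,T) in cs:
        r=min((ik(x,T,(q1 if flip else q0)+[-d,0,d,0,0,0,0]) for d in (-.7,0,.7)),key=lambda r:r[1]+r[2])
        m=np.minimum(r[0]-lo,hi-r[0]); print("  ",n,"err %.1f %.1f"%r[1:],"margin %.2f j%d"%(m.min(),m.argmin()+1),np.round(r[0],2))
E
OMP_NUM_THREADS=1 timeout 200 python3 t.py
```

```text
flip 0 g 0
   rest err 0.0 0.0 margin 0.34 j6 [ 0.2  0.7  0.2  1.9 -0.2  0.6  2.2]
   tray err 0.0 0.0 margin 0.43 j6 [-0.4  0.8  0.4  1.8 -0.5  0.7  2. ]
   A-90 err 0.0 0.0 margin 0.05 j5 [ 0.1  0.8  0.   1.8 -1.1  1.1  0.9]
   A-45 err 0.0 0.0 margin 0.35 j6 [ 0.   1.  -0.   1.3 -0.5  1.6  1. ]
   A0 err 1.3 0.8 margin 0.00 j6 [-0.1  1.1 -0.3  0.9  0.   2.   1.2]
   A45 err 0.0 0.0 margin 0.10 j6 [-0.7  1.2  0.6  1.  -0.1  1.9  2.2]
   B-90 err 0.0 0.0 margin 0.13 j5 [ 0.5  0.7 -0.5  2.2 -1.   0.7  1. ]
   B-45 err 0.0 0.0 margin 0.54 j5 [ 0.   0.8 -0.1  1.7 -0.6  1.4  1.1]
   B0 err 0.0 0.0 margin 0.20 j6 [-0.5  1.   0.4  1.4 -0.4  1.8  1.6]
   B45 err 0.0 0.0 margin 0.28 j6 [-0.6  0.9  0.1  1.4  0.1  1.7  1.8]
flip 0 g -12
   rest err 0.0 0.0 margin 0.03 j6 [ 0.4  0.7 -0.   2.1 -0.4  0.3  2.4]
   tray err 0.0 0.0 margin 0.06 j6 [-0.2  0.7  0.2  2.  -0.7  0.3  2.2]
   A-90 err 0.0 0.0 margin 0.52 j6 [ 0.4  0.7 -0.5  1.8 -0.5  0.8  0.4]
   A-45 err 0.0 0.0 margin 0.61 j6 [ 0.2  0.9 -0.4  1.4 -0.2  1.4  0.8]
   A0 err 0.0 0.0 margin 0.23 j6 [-0.2  1.   0.1  1.1 -0.1  1.8  1.4]
   A
[... 2557 characters left out ...]
.0 0.0 margin 0.12 j6 [ 1.1  0.8 -0.8  2.2  1.9  0.3 -2.8]
   tray err 5.2 4.8 margin 0.00 j7 [ 0.3  0.7 -0.5  2.1  1.5  0.2 -2.9]
   A-90 err 0.0 0.0 margin 0.22 j7 [ 0.   0.6 -0.1  1.8 -0.6  0.8 -2.7]
   A-45 err 0.0 0.0 margin 0.69 j7 [-0.1  0.8  0.   1.5 -0.4  1.3 -2.2]
   A0 err 0.0 0.0 margin 0.50 j6 [-0.1  0.8 -0.3  1.3  0.1  1.5 -1.9]
   A45 err 0.0 0.0 margin 0.56 j6 [-0.5  0.8  0.1  1.4  0.1  1.4 -1.2]
   B-90 err 0.0 0.0 margin 0.27 j7 [ 0.1  0.5 -0.2  2.2 -0.7  0.6 -2.7]
   B-45 err 0.0 0.0 margin 0.55 j7 [ 0.   0.6 -0.3  1.9 -0.3  1.  -2.4]
   B0 err 0.0 0.0 margin 0.70 j6 [-0.4  0.7  0.1  1.7 -0.2  1.3 -1.8]
   B45 err 0.0 0.0 margin 0.65 j6 [-0.2  0.7 -0.5  1.7  0.4  1.3 -1.6]
```

```bash
cat > mv.py <<'E'
from ik import *
def delta(x,T,s=None,n=None):
    s=s or read_state(); M=rot(s); d=M.inv().apply(np.array(x)-s["eef_pos"])/40; w=np.degrees((M.inv()*T).as_rotvec())/8
    k=max(1,int(np.ceil(max(np.abs(d).max()/.95,np.abs(w).max()/.95,np.linalg.norm(d)*40/55)))) if n is None else n
    return k,np.round(d,3),np.round(w,3)
E
python3 - <<'E'
from mv import *
x,T=tool([508,-227.2,80],.034,0,0,0,[-100,0,70]); print(x)
print(delta(x+[0,0,49],T))
E
```

```text
[ 508.  -227.2   61. ]
(3, array([-0.4, -0.4,  0.3]), array([-0.3, -0. ,  2.5]))
```

apply_moves --pt "0 -0.3 0 -0.1 0 0.84" --pt "0 -0.3 0 -0.1 0 0.84" --pt "0 0 0 -0.1 0 0.84" --pt "0 0 0 0 0 0"

```text
clock: 5.32
eef_pos: [525.8, -235.0, 119.7]
tool_rot: [-1.57, -0.031, 0.038]
force: [-0.6, 0.6, 0.4]
width: 85.4
```

```bash
sed -i 's/precision=1/precision=3/' m.py; python3 st.py; python3 - <<'E'
from mv import *
x,T=tool([508,-227.2,80],.034,0,0,0,[-100,0,70]); print(delta(x+[0,0,50],T))
E
```

```text
5.33 tcp [ 525.785 -235.014  119.709] grasp [ 525.197 -235.046  138.7  ] F [-0.602  0.583  0.445] w 85.35395722379212 rot [-1.5703, -0.031, 0.038] q [ 0.05  0.67  0.52  1.85 -0.51  0.73  2.47]
(1, array([-0.443,  0.204,  0.212]), array([-0.004,  0.029,  0.222]))
```

apply_moves --pt "-0.44 0.2 0.21 0 0.03 0.22" --pt "0 0 0 0 0 0" --pt "0 0.42 0 0 0 0" --pt "0 0.42 0 0 0 0" --pt "0 0.41 0 0 0 0" --pt "0 0 0 0 0 0"

```text
clock: 6.08
eef_pos: [503.1, -229.4, 58.4]
tool_rot: [-1.568, 0.007, 0.026]
force: [-0.6, -0.2, 0.5]
width: 85.2
```

```bash
python3 st.py
```

```text
6.08 tcp [ 503.12  -229.444   58.374] grasp [ 503.252 -229.492   77.373] F [-0.636 -0.231  0.543] w 85.23154784734767 rot [-1.5681, 0.0068, 0.0262] q [ 0.08  0.75  0.47  1.91 -0.56  0.62  2.5 ]
```

apply_moves --pt "0.12 -0.065 0.05 0 -0.06 -0.05" --pt "0 0 0 0 0 0"

```text
clock: 6.32
eef_pos: [510.2, -227.8, 63.6]
tool_rot: [-1.57, -0.005, 0.036]
force: [-0.6, 0.8, 0.5]
width: 85.5
```

```bash
python3 st.py
```

```text
6.33 tcp [ 510.231 -227.774   63.586] grasp [ 510.134 -227.789   82.586] F [-0.603  0.762  0.532] w 85.50030644053844 rot [-1.5702, -0.0051, 0.0358] q [ 0.08  0.74  0.47  1.91 -0.56  0.62  2.51]
```

apply_moves --pt "0 0 0 0 0 0" --pt "0 0 0 0 0 0"

```text
clock: 6.58
eef_pos: [509.3, -227.8, 63.1]
tool_rot: [-1.57, -0.004, 0.035]
force: [0.1, -0.0, -0.3]
width: 85.5
```

apply_moves --pt "-0.03 0.05 0.01 0 0 -0.03" --pt "0 0 0 0 0 0"

```text
clock: 6.82
eef_pos: [507.5, -227.3, 60.7]
tool_rot: [-1.569, -0.007, 0.035]
force: [0.1, 0.5, 0.1]
width: 85.5
```

apply_moves --pt "0 0 0 0 0 0" --pt "0 0 0 0 0 0" --pt "0 0 0 0 0 0" --pt "0 0 0 0 0 0" --pt "0 0 0 0 0 0" --pt "0 0 0 0 0 0" --pt "0 0 0 0 0 0" --pt "0 0 0 0 0 0" --jaw -1

```text
clock: 7.82
eef_pos: [507.9, -227.4, 60.8]
tool_rot: [-1.57, -0.007, 0.035]
force: [-0.8, 0.9, -0.4]
width: -0.3
```

```bash
python3 st.py
```

```text
7.83 tcp [ 507.944 -227.386   60.84 ] grasp [ 507.804 -227.414   79.839] F [-0.756  0.85  -0.413] w -0.281676189426438 rot [-1.5696, -0.0074, 0.035] q [ 0.08  0.74  0.46  1.92 -0.56  0.61  2.51]
```

```bash
python3 snap.py w3; python3 - <<'E'
from h import *
a=get_image("scene")[:,:,::-1]; a=cv2.resize(a[130:330,130:330],(600,600),interpolation=cv2.INTER_CUBIC)
w=cv2.imread("pics/w3.png"); cv2.imwrite("pics/c3.png",np.hstack([cv2.resize(a,(400,400)),cv2.resize(w[:400,200:600],(400,400))]))
E
```

```text
7.825 [ 507.944 -227.386   60.84 ] [-1.57  -0.007  0.035] [-0.756  0.85  -0.413]
```

View pics/c3.png

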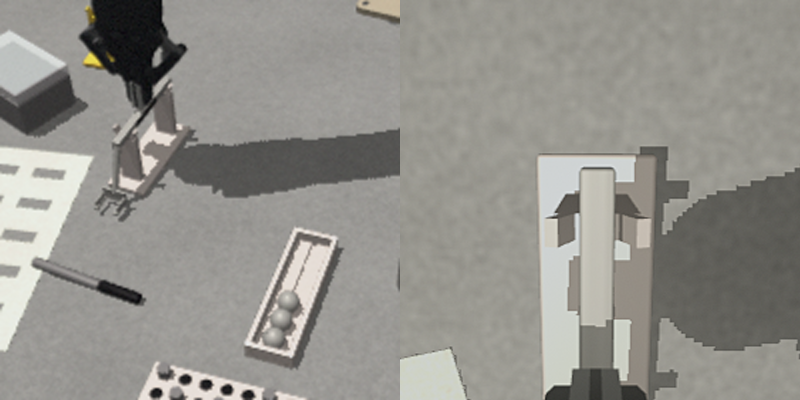

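```bash
python3 - <<'E'
from m import *
c,im=pickle.load(open("w3.pkl","rb"))
s=read_state(); p=proj(c,[s["eef_pos"],s["eef_pos"]+[0,0,19],[s["eef_pos"][0]-65,-230,85]]); print(p)
w=cv2.resize(im[100:400,170:390],None,fx=1.8,fy=1.8,interpolation=cv2.INTER_CUBIC)
sc=get_image("scene")[:,:,::-1]; a=cv2.resize(sc[120:260,150:260],None,fx=3.6,fy=3.6,interpolation=cv2.INTER_CUBIC)
H=max(w.shape[0],a.shape[0]); f=lambda i: np.pad(i,((0,H-i.shape[0]),(0,0),(0,0))); cv2.imwrite("pics/c4.png",np.hstack([f(a),f(w)])); print(f(a).shape,f(w).shape, proj(calibration("scene"),[s["eef_pos"],s["eef_pos"]+[0,0,19]]))
E
```

```text
[[279.237 250.843]
 [279.415 267.09 ]
 [278.674 117.983]]
(540, 396, 3) (540, 396, 3) [[201.997 191.059]
 [201.114 185.046]]
```

View pics/c4.png

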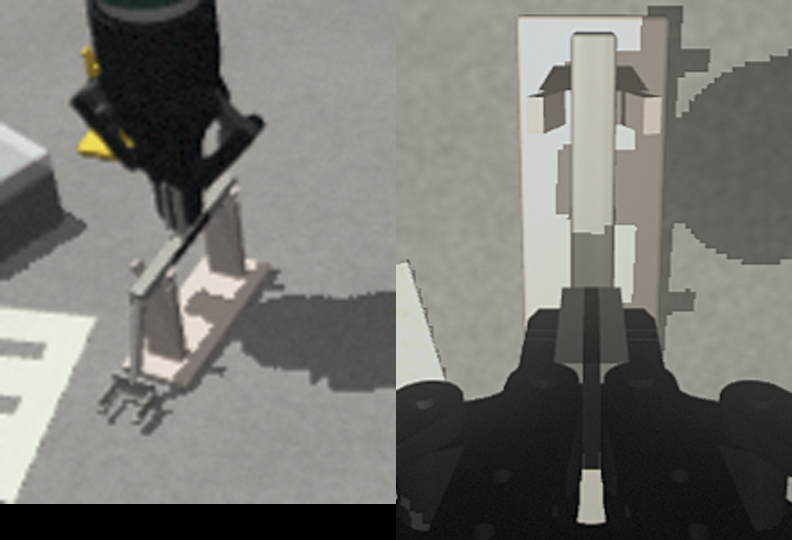

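```bash
python3 - <<'E'
from m import *
c,im=pickle.load(open("w3.pkl","rb")); s=read_state(); M=rot(s)
for back in (0,10,19,30,45,60):
    pts=[s["eef_pos"]+M.apply([sx,-back,sz]) for sx in (-11,11) for sz in (0,7)]
    p=proj(c,pts); print(back,((p-[170,100])*1.8).round(0).tolist())
print("scene",[(( proj(calibration("scene"),s["eef_pos"]+[0,0,b])[0]-[150,120])*3.6).round().tolist() for b in (0,20,40)])
c2,_=pickle.load(open("w2.pkl","rb"))
# open tip in w2 at px (237,395)/1.42
T=c2["world_from_camera"]
print((proj(c2,[[507.1+a,-228.1+sg*42.5,179.8+b] for b in (0,13,26) for a in (-11,) for sg in (-1,)])*1.42).round())
E
```

```text
0 [[197.0, 234.0], [222.0, 234.0], [197.0, 308.0], [222.0, 308.0]]
10 [[197.0, 246.0], [224.0, 246.0], [197.0, 324.0], [223.0, 324.0]]
19 [[197.0, 259.0], [226.0, 259.0], [197.0, 340.0], [225.0, 340.0]]
30 [[197.0, 276.0], [228.0, 276.0], [197.0, 362.0], [227.0, 362.0]]
45 [[197.0, 304.0], [231.0, 304.0], [197.0, 397.0], [230.0, 397.0]]
60 [[198.0, 338.0], [235.0, 338.0], [198.0, 440.0], [234.0, 440.0]]
scene [[187.0, 256.0], [184.0, 233.0], [180.0, 210.0]]
[[274. 323.]
 [265. 336.]
 [255. 351.]]
```

apply_moves --pt "0 0 0 0 0 0" --pt "0 0 0 0 0 0" --pt "0 0 0 0 0 0" --pt "0 0 0 0 0 0" --pt "0 0 0 0 0 0" --pt "0 0 0 0 0 0" --jaw 0.3

```text
clock: 8.72
eef_pos: [507.9, -227.4, 60.8]
tool_rot: [-1.57, -0.007, 0.035]
force: [0.2, -0.4, 1.1]
width: 55.5
```

apply_moves --pt "0 0.2 0 0 0 0" --pt "0 0.2 0 0 0 0" --pt "0 0.2 0 0 0 0" --pt "0 0.1 0 0 0 0" --pt "0 0 0 0 0 0" --pt "0 0 0 0 0 0"

```text
clock: 9.48
eef_pos: [508.2, -227.5, 33.0]
tool_rot: [-1.57, -0.008, 0.035]
force: [0.3, -0.5, -0.2]
width: 55.9
```

```bash
python3 st.py; python3 snap.py w5; python3 - <<'E'
from m import *
c,im=pickle.load(open("w5.pkl","rb")); s=read_state(); M=rot(s)
for b in (0,13,26,33,40): print(b,proj(c,[s["eef_pos"]+M.apply([-11,-b,z]) for z in(-s["width"]/2,s["width"]/2)]).round(0).tolist())
cv2.imwrite("pics/c5.png",im)
E
```

```text
9.47 tcp [ 508.24  -227.503   32.963] grasp [ 508.095 -227.527   51.962] F [ 0.276 -0.467 -0.202] w 55.86613248318939 rot [-1.5698, -0.0076, 0.0349] q [ 0.11  0.78  0.42  1.93 -0.59  0.55  2.54]
9.475 [ 508.24  -227.503   32.963] [-1.57  -0.008  0.035] [ 0.276 -0.467 -0.202]
0 [[223.0, 230.0], [336.0, 230.0]]
13 [[219.0, 239.0], [340.0, 239.0]]
26 [[214.0, 250.0], [345.0, 250.0]]
33 [[211.0, 257.0], [348.0, 256.0]]
40 [[208.0, 264.0], [351.0, 263.0]]
```

View pics/c5.png

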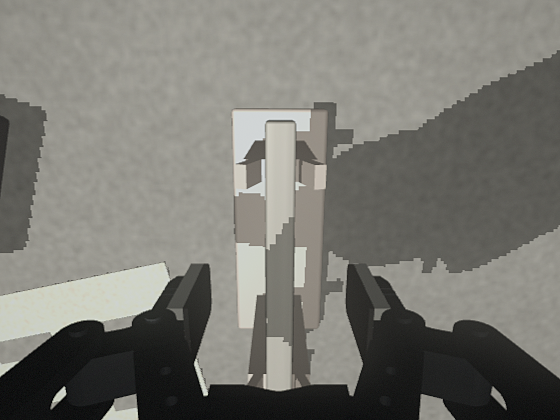

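apply_moves --pt "0 0.05 0.01 0 0 0" --pt "0 0 0 0 0 0" --pt "0 0 0 0 0 0" --pt "0 0 0 0 0 0" --pt "0 0 0 0 0 0" --pt "0 0 0 0 0 0" --jaw -1

```text
clock: 10.28
eef_pos: [508.2, -227.0, 31.0]
tool_rot: [-1.57, -0.008, 0.035]
force: [-0.2, 0.5, 2.5]
width: 8.8
```

```bash
python3 st.py
```

```text
10.28 tcp [ 508.223 -226.96    31.001] grasp [ 508.08  -226.988   50.   ] F [-0.245  0.525  2.486] w 8.788372377949575 rot [-1.5696, -0.0076, 0.035] q [ 0.11  0.78  0.42  1.93 -0.59  0.55  2.54]
```

```bash
cat >> mv.py <<'E'
S0=R.from_euler("z",.034); G0=np.array([508,-227.1,80.]); T0=R.from_euler("xyz",[-1.5696,-.0076,.035]); X0=np.array([508.2,-227.0,31.0])
RR=S0.inv()*T0; RX=S0.inv().apply(X0-G0)
def tcp(p,yaw,tip=0,off=(0,0,0)):
    "TCP pose that puts scoop-frame point off at p with the given yaw and mouth-down tip"
    S=R.from_euler("z",yaw)*R.from_euler("y",tip); g=np.array(p)+S.apply(np.array([-100,0,70])-off); return g+S.apply(RX),S*RR
def scoop(s=None):
    s=s or read_state(); S=rot(s)*RR.inv(); g=s["eef_pos"]-S.apply(RX); return g-S.apply([-100,0,70]),S
TC=np.array([640.7,20.2,0]); TY=.089
def lane(u,z,v=0): return TC+np.array([u*np.cos(TY)-v*np.sin(TY),u*np.sin(TY)+v*np.cos(TY),z])
def show(x,T,s=None):
    k,d,w=delta(x,T,s); print("rows",k,"shift",d.tolist(),"turn",w.tolist(),"per row",np.round(np.r_[d,w]/k,2).tolist())
E
cat > t2.py <<'E'
from mv import *
q=read_state()["qpos"]
for n,(x,T) in [("tray",tcp(lane(43,6),TY)),("tray-40",tcp(lane(-40,6),TY))]+[(f"{a}{y}",tcp(j,np.radians(y),np.radians(52),[15,0,0])) for a,j in (("A",[567,148,54]),("B",[435,181,54])) for y in (-60,-30,0,30)]:
    r=min((ik(x,T,q+[-d,0,d,0,0,0,0]) for d in (-.5,-.2,.2)),key=lambda r:r[1]+r[2]); m=np.minimum(r[0]-lo,hi-r[0]); print(n,"%.1f %.1f"%r[1:],"margin %.2f j%d"%(m.min(),m.argmin()+1),np.round(r[0],2))
E
timeout 60 python3 t2.py
python3 - <<'E'
from mv import *
s=read_state(); s["eef_pos"]=s["eef_pos"]+[0,0,80]
show(*tcp(lane(-40,86),TY),s)
E
```

```text
tray 0.0 0.0 margin 0.35 j6 [-0.31  0.81  0.37  1.84 -0.5   0.58  2.04]
tray-40 0.0 0.0 margin 0.27 j6 [-0.4   0.76  0.49  2.06 -0.76  0.5   2.32]
A-60 0.0 0.0 margin 0.32 j5 [-0.02  0.92  0.13  1.51 -0.78  1.46  1.01]
A-30 0.0 0.0 margin 0.27 j6 [-0.06  1.03 -0.03  1.2  -0.41  1.71  1.08]
A0 0.0 0.0 margin 0.01 j6 [-0.39  1.14  0.42  1.01 -0.38  1.97  1.58]
A30 0.0 0.0 margin 0.07 j6 [-0.38  1.1   0.01  1.01  0.15  1.91  1.71]
B-60 0.0 0.0 margin 0.34 j5 [ 0.04  0.78 -0.04  1.9  -0.76  1.18  1.09]
B-30 0.0 0.0 margin 0.59 j6 [ 0.02  0.88 -0.26  1.64 -0.34  1.39  1.02]
B0 0.0 0.0 margin 0.30 j6 [-0.47  0.95  0.31  1.47 -0.35  1.68  1.54]
B30 0.0 0.0 margin 0.31 j6 [-0.47  0.94 -0.03  1.43  0.08  1.67  1.57]
rows 7 shift [0.035, 0.107, 5.873] turn [0.003, -0.394, 0.001] per row [0.0, 0.02, 0.84, 0.0, -0.06, 0.0]
```

apply_moves --pt "0 -0.2 0 0 0 0" --pt "0 -0.45 0 0 0 0" --pt "0 -0.45 0 0 0 0" --pt "0 -0.45 0 0 0 0" --pt "0 -0.45 0 0 0 0" --pt "0 0 0 0 0 0"

```text
clock: 11.02
eef_pos: [508.8, -227.6, 112.8]
tool_rot: [-1.571, -0.011, 0.035]
force: [0.3, 0.1, -0.7]
width: 8.9
```

apply_moves --pt "0 0.02 0.6 0 -0.05 0" --pt "0 0.02 0.84 0 -0.06 0" --pt "0 0.02 0.84 0 -0.06 0" --pt "0 0.02 0.84 0 -0.06 0" --pt "0 0.02 0.84 0 -0.06 0" --pt "0 0.0 0.84 0 -0.06 0" --pt "0 0.0 0.7 0 -0.05 0" --pt "0 0 0.37 0 0 0" --pt "0 0 0 0 0 0" --pt "0 0 0 0 0 0"

```text
clock: 12.28
eef_pos: [493.4, 5.8, 107.2]
tool_rot: [-1.571, -0.008, 0.089]
force: [-0.9, -0.1, -1.4]
width: 8.8
```

```bash
python3 st.py; python3 snap.py w6; python3 - <<'E'
from mv import *
p,S=scoop(); print("pocket",p,S.as_euler("zyx"))
show(*tcp(lane(-40,46),TY))
a=get_image("scene")[:,:,::-1]; a=cv2.resize(a[210:330,200:320],(400,400),interpolation=cv2.INTER_CUBIC)
w=cv2.imread("pics/w6.png"); cv2.imwrite("pics/c6.png",np.hstack([a,w[100:500,200:600]]))
E
```

```text
12.28 tcp [493.41    5.775 107.17 ] grasp [493.261   5.768 126.169] F [-0.912 -0.123 -1.354] w 8.838605500839554 rot [-1.5711, -0.0079, 0.0892] q [-0.43  0.61  0.54  2.06 -0.54  0.61  2.15]
12.275 [493.41    5.775 107.17 ] [-1.571 -0.008  0.089] [-0.912 -0.123 -1.354]
pocket [592.859  14.29   86.229] [ 0.088 -0.    -0.001]
rows 2 shift [0.197, 1.007, 0.037] turn [0.01, -0.009, 0.002] per row [0.1, 0.5, 0.02, 0.0, -0.0, 0.0]
```

View pics/c6.png

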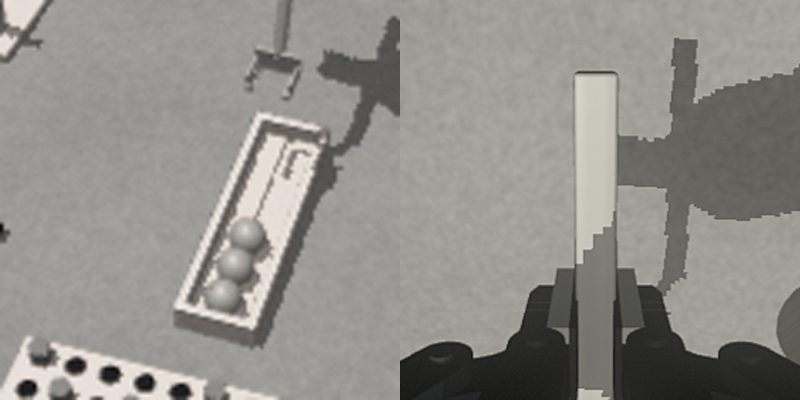

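```bash
cat > chk.py <<'E'
from mv import *
c=calibration("scene"); f=lambda p:((proj(c,p)-[200,210])*400/120).round(0).tolist()
p,S=scoop(); print("tips",f([p+S.apply([9,y,3]) for y in (-12,12)]))
print("balls",f([lane(u,17.6) for u in (19,43,67)])); print("corners",f([lane(u,20,v) for u,v in ((-85,-26),(-85,26),(85,-26),(85,26))]))
E
python3 chk.py
```

```text
tips [[247.0, 87.0], [284.0, 95.0]]
balls [[240.0, 233.0], [228.0, 262.0], [215.0, 292.0]]
corners [[251.0, 106.0], [324.0, 124.0], [165.0, 302.0], [246.0, 324.0]]
```

```bash
sed -i 's/TC=np.array(\[640.7,20.2,0\])/TC=np.array([642.5,23.0,0])/' mv.py; python3 - <<'E'
from mv import *
show(*tcp(lane(-42,30),TY))
E
```

```text
rows 2 shift [0.195, 1.406, 0.101] turn [0.009, -0.01, 0.002] per row [0.1, 0.7, 0.05, 0.0, -0.0, 0.0]
```

apply_moves --pt "0.1 0.3 0.05 0 0 0" --pt "0.1 0.55 0.05 0 0 0" --pt "0 0.55 0 0 0 0" --pt "0 0 0 0 0 0" --pt "0 0 0 0 0 0"

```text
clock: 13.0
eef_pos: [501.5, 11.6, 51.3]
tool_rot: [-1.57, -0.008, 0.09]
force: [-0.6, -0.1, 0.1]
width: 8.6
```

```bash
python3 st.py; python3 chk.py; python3 - <<'E'
from mv import *
print(scoop()[0]); show(*tcp(lane(-42,6),TY))
a=get_image("scene")[:,:,::-1]; cv2.imwrite("pics/c7.png",cv2.resize(a[210:330,200:320],(600,600),interpolation=cv2.INTER_CUBIC))
E
```

```text
13.0 tcp [501.505  11.577  51.303] grasp [501.359  11.554  70.303] F [-0.554 -0.098  0.142] w 8.60830399002159 rot [-1.5703, -0.0077, 0.0901] q [-0.37  0.7   0.44  2.07 -0.63  0.49  2.21]
tips [[251.0, 157.0], [286.0, 166.0]]
balls [[243.0, 236.0], [231.0, 265.0], [218.0, 296.0]]
corners [[254.0, 109.0], [327.0, 127.0], [168.0, 306.0], [250.0, 328.0]]
[600.917  20.353  30.315]
rows 1 shift [-0.013, 0.607, -0.027] turn [0.005, 0.001, 0.001] per row [-0.01, 0.61, -0.03, 0.0, 0.0, 0.0]
```

View pics/c7.png

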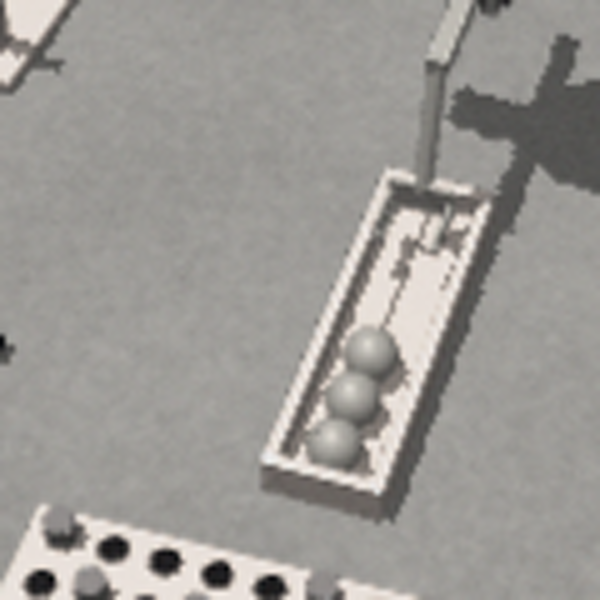

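```bash
python3 - <<'E'
from mv import *
c=calibration("scene"); p,S=scoop()
f=lambda q:((proj(c,[p+S.apply(q)])[0]-[200,210])*5).round(0).tolist()
for q in ((-16,0,11),(-23,0,30),(-30,0,50),(-37,0,69),(-33,-5,75),(-33,5,75)): print(q,f(q))
a=get_image("scene")[:,:,::-1]; b=cv2.imread("pics/scene0.png")
d=cv2.absdiff(a,b)[235:275,265:310].max(2)
A=cv2.resize(a[238:274,268:310],(588,504),interpolation=cv2.INTER_NEAREST); cv2.imwrite("pics/c8.png",A)
print("tips px in crop",[((proj(c,[p+S.apply(q)])[0]-[268,238])*14).round().tolist() for q in ((9,-12,0),(9,12,0),(9,-14,10),(9,14,10),(-14,-15,16),(-14,15,16))])
E
```

```text
(-16, 0, 11) [421.0, 189.0]
(-23, 0, 30) [426.0, 148.0]
(-30, 0, 50) [431.0, 105.0]
(-37, 0, 69) [437.0, 62.0]
(-33, -5, 75) [423.0, 56.0]
(-33, 5, 75) [445.0, 61.0]
tips px in crop [[103.0, 280.0], [251.0, 316.0], [91.0, 234.0], [265.0, 276.0], [130.0, 102.0], [314.0, 145.0]]
```

View pics/c8.png

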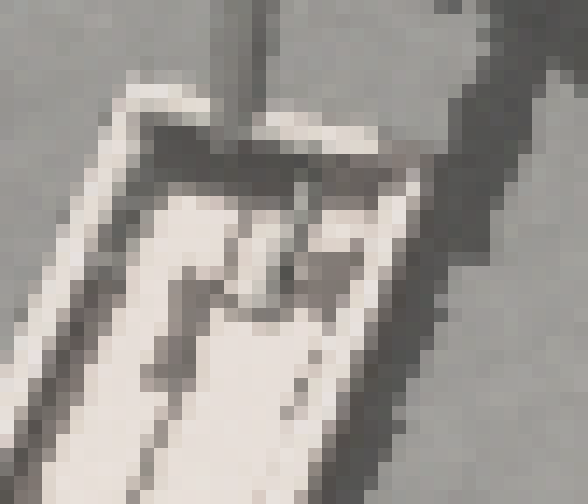

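```bash
sed -i 's/TC=np.array(\[642.5,23.0,0\])/TC=np.array([642.0,24.5,0])/' mv.py; python3 - <<'E'
from mv import *
show(*tcp(lane(-42,7),TY))
E
```

```text
rows 1 shift [-0.032, 0.594, 0.007] turn [0.005, 0.004, 0.009] per row [-0.03, 0.59, 0.01, 0.0, 0.0, 0.01]
```

apply_moves --pt "-0.03 0.2 0.01 0 0 0" --pt "0 0.2 0 0 0 0" --pt "0 0.19 0 0 0 0" --pt "0 0 0 0 0 0" --pt "0 0 0 0 0 0"

```text
clock: 13.72
eef_pos: [500.2, 12.3, 27.5]
tool_rot: [-1.57, -0.007, 0.091]
force: [-0.8, 0.6, -1.3]
width: 8.7
```

apply_moves --pt "0 0.025 0 0 0 0" --pt "0 0 0 0 0 0"

```text
clock: 13.98
eef_pos: [500.2, 12.3, 26.7]
tool_rot: [-1.57, -0.008, 0.091]
force: [-0.6, -0.2, 1.4]
width: 8.3
```

```bash
python3 st.py;  python3 -c "
from mv import *
print(scoop()[0],lane(-42,6)); show(*tcp(lane(-42,6),TY))"
```

```text
13.97 tcp [500.231  12.296  26.692] grasp [500.086  12.269  45.692] F [-0.613 -0.23   1.415] w 8.316896985619444 rot [-1.5701, -0.0077, 0.0907] q [-0.34  0.74  0.39  2.08 -0.67  0.43  2.24]
[599.638  21.136   5.705] [600.166  20.767   6.   ]
rows 1 shift [0.012, -0.008, -0.009] turn [0.003, 0.005, 0.001] per row [0.01, -0.01, -0.01, 0.0, 0.0, 0.0]
```

apply_moves --pt "0 0.02 0 0 0 0" --pt "0 0 0 0 0 0"

```text
clock: 14.22
eef_pos: [499.8, 12.4, 25.9]
tool_rot: [-1.57, -0.007, 0.091]
force: [-2.2, -0.3, 3.5]
width: 8.6
```

apply_moves --pt "0 -0.02 0.05 0 0 0" --pt "0 0 0.05 0 0 0" --pt "0 0 0 0 0 0"

```text
clock: 14.6
eef_pos: [500.2, 16.7, 26.5]
tool_rot: [-1.57, -0.008, 0.091]
force: [1.0, -0.4, 0.9]
width: 9.0
```

apply_moves --pt "0 0 0.05 0 0 0" --pt "0 0 0 0 0 0"

```text
clock: 14.85
eef_pos: [500.0, 18.0, 26.6]
tool_rot: [-1.571, -0.008, 0.09]
force: [0.3, -0.6, 0.7]
width: 9.0
```

apply_moves --pt "0 0 0.04 0 0 0" --pt "0 0 0 0 0 0"

```text
clock: 15.1
eef_pos: [499.7, 19.2, 26.6]
tool_rot: [-1.571, -0.008, 0.09]
force: [0.7, -3.2, 0.7]
width: 8.9
```

apply_moves --pt "0 0 0.04 0 0 0" --pt "0 0 0 0 0 0"

```text
clock: 15.35
eef_pos: [499.4, 20.5, 26.6]
tool_rot: [-1.571, -0.008, 0.09]
force: [0.2, -5.5, 2.2]
width: 8.3
```

apply_moves --pt "0 0 -0.1 0 0 0" --pt "0.01 0 -0.1 0 0 0" --pt "0 0 0 0 0 0"

```text
clock: 15.72
eef_pos: [500.1, 14.7, 26.5]
tool_rot: [-1.568, -0.007, 0.092]
force: [-0.3, 1.5, 0.8]
width: 8.4
```

```bash
sed -i 's/TC=np.array(\[642.0,24.5,0\])/TC=np.array([642.0,25.2,0])/' mv.py; python3 -c "
from mv import *
print(scoop()[0],lane(-42,6),lane(12,6)); show(*tcp(lane(12,5.7),TY)); show(*tcp(lane(20,5.7),TY))"
```

```text
[599.501  23.747   5.37 ] [600.166  21.467   6.   ] [653.953  26.267   6.   ]
rows 2 shift [1.361, 0.003, -0.056] turn [-0.01, 0.016, -0.007] per row [0.68, 0.0, -0.03, -0.0, 0.01, -0.0]
rows 2 shift [1.561, 0.004, -0.057] turn [-0.01, 0.016, -0.007] per row [0.78, 0.0, -0.03, -0.0, 0.01, -0.0]
```

apply_moves --pt "0 0 -0.06 0 0.02 0" --pt "0.2 0 0 0 0 0" --pt "0.2 0 0 0 0 0" --pt "0.2 0 0 0 0 0" --pt "0.2 0 0 0 0 0" --pt "0.2 0 0 0 0 0" --pt "0.2 0 0 0 0 0" --pt "0.15 0 0 0 0 0" --pt "0 0 0 0 0 0"

```text
clock: 16.85
eef_pos: [555.1, 16.0, 26.8]
tool_rot: [-1.57, -0.008, 0.088]
force: [0.2, 0.5, -2.0]
width: 8.8
```

apply_moves --pt "0.1 0 0 0 0 0" --pt "0.06 0 0 0 0 0" --pt "0 0 0 0 0 0"

```text
clock: 17.23
eef_pos: [561.2, 16.5, 27.0]
tool_rot: [-1.57, -0.008, 0.088]
force: [-0.5, 0.1, -1.1]
width: 8.4
```

```bash
python3 -c "
from mv import *
s=read_state();print(scoop()[0],lane(19,6),s['force']); show(*tcp(lane(20,5.7),TY))"; python3 - <<'E'
from mv import *
a=get_image("scene")[:,:,::-1]; cv2.imwrite("pics/c9.png",cv2.resize(a[240:320,240:330],None,fx=8,fy=7,interpolation=cv2.INTER_CUBIC))
E
```

```text
[660.584  25.116   6.005] [660.925  26.889   6.   ] [-0.529  0.062 -1.051]
rows 1 shift [0.037, 0.007, 0.038] turn [0.004, -0.014, 0.002] per row [0.04, 0.01, 0.04, 0.0, -0.01, 0.0]
```

View pics/c9.png

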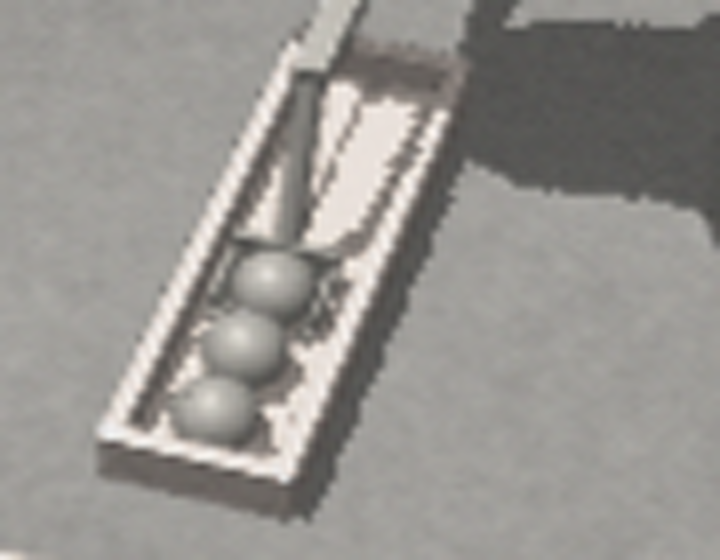

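apply_moves --pt "0.05 0 0.01 0 0 0" --pt "0 0 0 0 0 0"

```text
clock: 17.52
eef_pos: [562.4, 17.1, 27.0]
tool_rot: [-1.57, -0.007, 0.088]
force: [-1.5, -0.1, -0.3]
width: 8.7
```

apply_moves --pt "0 -0.1 0 0 0 0" --pt "0 -0.15 0 0 0 0" --pt "0 -0.25 0 0 0 0" --pt "0 -0.35 0 0 0 0" --pt "0 -0.45 0 0 0 0" --pt "0 -0.45 0 0 0 0" --pt "0 -0.3 0 0 0 0" --pt "0 -0.1 0 0 0 0" --pt "0 0 0 0 0 0" --pt "0 0 0 0 0 0"

```text
clock: 18.77
eef_pos: [561.7, 17.1, 112.4]
tool_rot: [-1.57, -0.006, 0.088]
force: [-0.5, -0.1, -1.8]
width: 9.0
```

```bash
python3 st.py; cat > ballchk.py <<'E'
from mv import *
n=sys.argv[1]
a=get_image("scene")[:,:,::-1]; cv2.imwrite(f"pics/{n}.png",a)
c=calibration("scene"); p,S=scoop(); print("scoop",p)
b=cv2.imread("pics/scene0.png")
# is a ball at its start place / in the pocket? patch difference and roundish bright blob
bias=np.array([1.6,.5])
for i,u in enumerate((19,43,67)):
    x,y=np.round(proj(c,[lane(u,17.6)])[0]+bias).astype(int); print("ball",3-i,"patch diff",cv2.absdiff(a,b)[y-2:y+3,x-2:x+3].mean().round(1))
q=proj(c,[p+S.apply([0,0,8.2])])[0]+bias; x,y=np.round(q).astype(int); print("pocket px",q); print(cv2.cvtColor(a,cv2.COLOR_BGR2GRAY)[y-9:y+10,x-11:x+12])
E
python3 ballchk.py s1
```

```text
18.77 tcp [561.662  17.073 112.436] grasp [561.545  17.045 131.436] F [-0.49  -0.087 -1.8  ] w 9.005045421857826 rot [-1.5699, -0.0063, 0.0881] q [-0.43  0.68  0.56  1.87 -0.53  0.73  2.09]
scoop [661.084  25.583  91.257]
ball 3 patch diff 78.3
ball 2 patch diff 13.6
ball 1 patch diff 12.5
pocket px [274.643 255.757]
[[163 162 159 153 117  84 102 144 153 171 151 135 117 117 107 114 111 104
   99  94 118 143 176]
 [159 160 158 156 143  98  79  80  84  84 106 138 122 167 175 162 136 139
  124 106 104 104 104]
 [156 156 154 157 171 119  87  89 102 108 120 124  97  84  99 124 147 170
  174 116 100  97 105]
 [157 155 156 166 149  98 114 133 168 176 168 144 110  88  82  84  84  80
   98 134 129 119 103]
 [154 153 160 172 113 116 166 181 190 188 179 167 154 117  90  83  81  98
   82 212 208 179 117]
 [154 154 164 148 110 157 178 193 203 196 182 173 161 142 100  87  86 153
  113 213 226 193 147]
 [153 157 170 113 155 166 178 199 223 214 188 175 163 146 118  87  93 169
  115 213 223 150 214]
 [155 160 149  93 135 165 176 188 205 200 183 169 156 139 117  92 137 147
   95 211 194 155 217]
 [156
[... 362 characters left out ...]
218 150 215 226 226]
 [158 112 113 122 115  90  90  99 101 101  96  92  84  85  88  98  89 214
  192 152 216 226 226]
 [157 147 141 141 153 125 106  88  81  77  81  81 118 126 116  92 149 218
  153 214 225 225 225]
 [157 161 158 158 156 192 194 137  82  72  86 126 210 184 159 131 187 216
  164 217 226 226 225]
 [155 155 159 161 158 222 227 178 103  95 120 216 205 136 128 131 215 194
  220 225 226 225 226]
 [155 156 158 160 169 219 229 134  89 110 146 217 225 206 201 202 217 152
  215 225 224 226 225]
 [157 156 158 156 208 225 219 119  92 119 217 225 225 225 226 224 194 131
  215 226 226 225 225]
 [158 157 158 167 223 225 148  89 110 125 216 226 226 225 226 225 153 148
  218 225 226 225 225]]
```

```bash
cat > dump.py <<'E'
from mv import *
A=np.array([567.5,150.,0]); B=np.array([435.5,182.,0])
def seq(J,yaw,tips,z0=62,z1=53,back=8):
    d=np.array([np.cos(yaw),np.sin(yaw),0])
    return [tcp(J-back*d+[0,0,z0+(z1-z0)*t/52],yaw,np.radians(t),[15,0,0]) for t in tips]
def rel(a,b):
    return np.round(np.r_[a[1].inv().apply(b[0]-a[0])/40,np.degrees((a[1].inv()*b[1]).as_rotvec())/8],2).tolist()
E
cat > t3.py <<'E'
from dump import *
q=read_state()["qpos"]
for n,J,yw in (("A",A,(-55,-40)),("B",B,(-55,-40,-20))):
  for y in yw:
    r=(q+[-.3,0,0,0,0,0,0],)
    for t in (0,26,52):
        w=seq(J,np.radians(y),[t])[0]; r=ik(*w,r[0],.05); m=np.minimum(r[0]-lo,hi-r[0]); print(n,y,t,"%.1f %.1f"%r[1:],"m %.2f j%d"%(m.min(),m.argmin()+1),r[0].round(2))
y=np.radians(-45); w=seq(A,y,range(0,57,4))
show(tcp(lane(0,0),0)[0]*0+w[0][0]+[0,0,30],w[0][1])
for a,b in zip(w,w[1:]): print(rel(a,b))
E
timeout 100 python3 t3.py
```

```text
A -55 0 0.0 0.0 m 0.35 j5 [-1.    0.78  0.75  1.89 -0.75  0.77  0.78]
A -55 26 0.0 0.0 m 0.26 j5 [-0.56  0.78  0.57  1.72 -0.84  1.18  1.05]
A -55 52 0.0 0.0 m 0.21 j5 [-0.21  0.97  0.42  1.47 -0.89  1.63  1.15]
A -40 0 0.0 0.0 m 0.31 j5 [-1.01  0.76  0.78  1.97 -0.79  0.74  1.12]
A -40 26 0.0 0.0 m 0.32 j5 [-0.61  0.82  0.65  1.69 -0.78  1.28  1.26]
A -40 52 0.0 0.0 m 0.19 j6 [-0.28  1.04  0.49  1.32 -0.8   1.79  1.27]
B -55 0 0.0 0.0 m 0.34 j4 [-1.19  0.66  0.68  2.13 -0.75  0.6   0.64]
B -55 26 0.0 0.0 m 0.20 j5 [-0.7   0.64  0.54  2.05 -0.9   0.99  1.09]
B -55 52 0.0 0.0 m 0.19 j5 [-0.29  0.83  0.42  1.86 -0.91  1.44  1.31]
B -40 0 0.0 0.0 m 0.26 j4 [-1.2   0.63  0.68  2.21 -0.78  0.55  0.96]
B -40 26 0.0 0.0 m 0.30 j5 [-0.73  0.66  0.58  2.01 -0.8   1.06  1.26]
B -40 52 0.0 0.0 m 0.33 j5 [-0.37  0.88  0.45  1.73 -0.77  1.55  1.38]
B -20 0 0.0 0.0 m 0.16 j4 [-1.16  0.59  0.68  2.31 -0.83  0.49  1.42]
B -20 26 0.0 0.0 m 0.43 j5 [-0.79  0.7   0.64  1.97 -0.67  1.14  1.5 ]
B -20 52 0.0 0.0 m 0.30 j6 [-0.5   0.95  0.53  1.59 -0.63  1.68  1.53]
rows 7 shift [-1.532, -0.02, 5.654] turn [-0.041, 6.248, -0.015] per row [-0.22, -0.0, 0.81, -0.01, 0.89, -0.0]
[0.04, -0.18, 0.0, 0.0, 0.0, 0.5]
[0.05, -0.18, 0.0, 0.0, 0.0, 0.5]
[0.05, -0.18, 0.0, 0.0, 0.0, 0.5]
[0.05, -0.18, 0.0, 0.0, 0.0, 0.5]
[0.05, -0.18, 0.0, 0.0, 0.0, 0.5]
[0.05, -0.18, 0.0, 0.0, 0.0, 0.5]
[0.05, -0.18, 0.0, 0.0, 0.0, 0.5]
[0.05, -0.18, 0.0, 0.0, 0.0, 0.5]
[0.05, -0.18, 0.0, 0.0, 0.0, 0.5]
[0.06, -0.18, 0.0, 0.0, 0.0, 0.5]
[0.06, -0.19, 0.0, 0.0, 0.0, 0.5]
[0.06, -0.19, 0.0, 0.0, 0.0, 0.5]
[0.06, -0.19, 0.0, 0.0, 0.0, 0.5]
[0.06, -0.19, 0.0, 0.0, 0.0, 0.5]
```

apply_moves --pt "0 0 0 0 0.5 0" --pt "0 0 0 0 0.9 0" --pt "0 0 0 0 0.95 0" --pt "0 0 0 0 0.95 0" --pt "0 0 0 0 0.95 0" --pt "0 0 0 0 0.95 0" --pt "-0.3 0 0.15 0 0.7 0" --pt "-0.6 0 0.25 0 0.35 0" --pt "-0.8 0 0.37 0 0 0" --pt "-0.8 0 0.37 0 0 0" --pt "-0.8 0 0.37 0 0 0" --pt "-0.8 0 0.37 0 0 0"

```text
clock: 20.32
eef_pos: [495.6, 185.9, 112.3]
tool_rot: [-1.565, -0.004, -0.785]
force: [0.2, 0.0, -1.6]
width: 8.7
```

```bash
python3 - <<'E'
from dump import *
w=seq(A,np.radians(-45),[0])[0]; show(*w)
E
```

```text
rows 2 shift [-1.167, 0.732, 0.636] turn [-0.032, -0.002, -0.027] per row [-0.58, 0.37, 0.32, -0.02, -0.0, -0.01]
```

apply_moves --pt "-0.6 0 0.32 0 0 0" --pt "-0.4 0.1 0.22 0 0 0" --pt "-0.1 0.3 0.05 0 0 0" --pt "0 0.25 0 0 0 0" --pt "0 0 0 0 0 0" --pt "0 0 0 0 0 0"

```text
clock: 21.08
eef_pos: [482.5, 231.5, 86.8]
tool_rot: [-1.565, -0.005, -0.787]
force: [0.3, 0.6, -1.6]
width: 8.7
```

```bash
python3 - <<'E'
from dump import *
w=seq(A,np.radians(-45),[0])[0]; show(*w); print(read_state()["force"])
E
python3 ballchk.py s2 | head -4; python3 st.py
```

```text
rows 1 shift [-0.129, 0.095, 0.063] turn [-0.035, -0.016, -0.02] per row [-0.13, 0.1, 0.06, -0.04, -0.02, -0.02]
[ 0.285  0.634 -1.644]
scoop [553.006 161.134  65.681]
ball 3 patch diff 74.1
ball 2 patch diff 8.1
ball 1 patch diff 6.8
21.12 tcp [482.587 231.763  86.967] grasp [482.435 231.738 105.967] F [-0.067  0.426 -1.563] w 8.893293991091257 rot [-1.5642, -0.0047, -0.7861] q [-1.    0.78  0.81  1.97 -0.83  0.76  1.09]
```

apply_moves --pt "-0.12 0.08 0.06 -0.03 0 0" --pt "0 0 0 0 0 0" --pt "0.05 -0.18 0 0 0 0.5" --pt "0.05 -0.18 0 0 0 0.5" --pt "0.05 -0.18 0 0 0 0.5" --pt "0.05 -0.18 0 0 0 0.5" --pt "0.05 -0.18 0 0 0 0.5" --pt "0.05 -0.18 0 0 0 0.5" --pt "0.05 -0.18 0 0 0 0.5" --pt "0 0 0 0 0 0"

```text
clock: 22.38
eef_pos: [498.6, 218.6, 129.0]
tool_rot: [-1.569, 0.482, -0.787]
force: [-0.5, -0.6, -1.7]
width: 8.7
```

```bash
python3 - <<'E'
from dump import *
w=seq(A,np.radians(-45),[28,52]); show(*w[0]); show(*w[1]); print(read_state()["qpos"])
E
```

```text
rows 1 shift [-0.056, 0.013, 0.008] turn [-0.009, -0.016, -0.004] per row [-0.06, 0.01, 0.01, -0.01, -0.02, -0.0]
rows 4 shift [0.462, -1.013, 0.011] turn [-0.009, -0.01, 2.996] per row [0.12, -0.25, 0.0, -0.0, -0.0, 0.75]
[-0.558  0.828  0.637  1.691 -0.833  1.287  1.245]
```

apply_moves --pt "0 -0.18 0 0 0 0.5" --pt "0.05 -0.18 0 0 0 0.5" --pt "0.05 -0.18 0 0 0 0.5" --pt "0.06 -0.18 0 0 0 0.5" --pt "0.06 -0.18 0 0 0 0.5" --pt "0.06 -0.18 0 0 0 0.5" --pt "0 0 0 0 0 0" --pt "0 0 0 0 0 0" --pt "0 0 0 0 0 0"

```text
clock: 23.5
eef_pos: [521.2, 197.5, 156.9]
tool_rot: [-1.566, 0.903, -0.779]
force: [-1.0, 0.6, -1.2]
width: 8.8
```

```bash
cat > jarchk.py <<'E'
from dump import *
b=cv2.imread("pics/scene0.png"); c=calibration("scene"); a=get_image("scene")[:,:,::-1]; cv2.imwrite("pics/"+sys.argv[1]+".png",a)
p,S=scoop(); print("scoop",p,"tip",np.degrees(np.arcsin(-S.apply([1,0,0])[2])),"mouth",p+S.apply([9,0,0]))
g=cv2.cvtColor(a,cv2.COLOR_BGR2GRAY)
for n,J in (("A",A),("B",B)):
    if n not in sys.argv[2]: continue
    x,y=np.round(proj(c,[J+[0,0,30]])[0]+[1.6,.5]).astype(int); print(n,x,y); print(g[y-16:y+16:2,x-18:x+18:2])
E
python3 jarchk.py s3 A; python3 st.py
```

```text
scoop [552.985 165.821  65.253] tip 52.14726928022251 mouth [556.907 161.933  58.147]
A 345 264
[[161 162 160 157 161 172 183 105 108 103 104  92 130 158 159 118  85  90]
 [162 164 159 168 179  94  82  84  84  85  83  82  97 111 156 142  86  86]
 [163 161 166 181  80  84  83  85  84  83  84  82  78  73 100  85  89 159]
 [164 162 175  78  80  83  85  83  82  83  80  79  77  75  85  80 146  91]
 [163 159 109  77  80  82  86  84  85  83  81  78  75  80  87  77  96  89]
 [162 160 101  77  77  80  82  83  83  85  81  77  79  73  73  68 106  91]
 [163 143  99  82  82  82  89  89  88  84  81  77  73  69  66  63 105  86]
 [163 127  64  95  92 106 106 182 171 102 109  84  74  71  67  61 103  88]
 [160 100  65  88 101  91  93 180 106 104 105 104  99  69  63 102  85  88]
 [167  89  69  70  91 103 103  93 104 105 107 104 107 100 101  90  87  89]
 [164  87  68  72  76  74 100 104 106 105 105 103 107 107  84  77  89  89]
 [169  79  67  72  78  79  77  80  83  83  85  87  86  85  80  77  87  89]
 [171  78  68  71  77  74  80  83  83  86  88  85  87  84  82  79  90  88]
 [157  72  68  73  77  78  81  82  85  84  86  87  83  84  82  80  90  89]
 [ 90  87  69  73  77  76  83  84  84  83  82  83  84  83  78  79  89  89]
 [ 87  89  86  76  79  81  85  85  84  83  84  83  83  84  77  88  89  91]]
23.55 tcp [521.301 197.292 156.938] grasp [531.846 186.746 168.711] F [-1.138 -0.1   -1.966] w 8.92775232213333 rot [-1.5661, 0.9025, -0.7794] q [-0.26  1.01  0.49  1.39 -0.86  1.73  1.27]
```

apply_moves --pt "0 0 0 0 0 0.4" --pt "0 0 0 0 0 0" --pt "0 0 0 0 0 0" --pt "0 -0.6 0 0 0 -0.9" --pt "0 0 0 0 0 -0.9" --pt "0 0 0 0 0 -0.9" --pt "0 0 0 0 0 -0.9" --pt "0 0.1 0 0 0 -0.9" --pt "0 0.2 0 0 0 -0.9" --pt "0 0.2 0 0 0 -0.9" --pt "0 0 0 0 0 -0.6" --pt "0 0 0 0 0 0"

```text
clock: 25.05
eef_pos: [529.3, 189.6, 151.3]
tool_rot: [-1.568, -0.001, -0.78]
force: [1.0, -0.0, -1.5]
width: 8.4
```

```bash
python3 jarchk.py s4 A; python3 ballchk.py s4; python3 - <<'E'
from mv import *
show(*tcp(lane(-32,88),TY))
E
```

```text
scoop [601.117 117.641 130.002] tip 0.2957802906384169 mouth [607.494 111.29  129.956]
A 345 264
[[149 153 153 146 152 163 170 161 160 162 167 168 154 149 151 153 154 153]
 [152 153 153 158 170  89  78  78  78  80  79  83 145 171 158 153 149 155]
 [153 154 159 168  74  77  77  81  77  82  81  82  84  79 171 157 154 157]
 [153 154 173  85  75  78  79  78  80  77  81  85  87  84  85 178 158 155]
 [156 150 180  67  74  79  79  77  79  78  81  83  89  86  86  87 166 157]
 [155 150 173  72  76  77  78  79  79  83  83  84  84  83  85  83 175 158]
 [151 135 171  84  78  80  84  84  85  84  85  83  89  83  86  82 164 146]
 [153 123  66 108  89 101 102 172 173 180 182 116  90  85  83  75 111 152]
 [152 107  83 145 150 131 114 179 182 181 182 181 170  88  81 175 120 153]
 [154  96  83  83 148 161 116 102 178 182 181 183 182 154 171 115 135 156]
 [156  91  84  87  85  81 164 172 136 149 148 156 180 160  87  72  87 137]
 [159  86  84  84  88  82  86  79  76  79  80  82  82  79  76  70  82  84]
 [159  88  85  83  83  85  82  79  80  82  81  79  79  79  79  77  83  81]
 [155 103  83  85  88  86  8
[... 1579 characters left out ...]
3 143]
 [154 152 151 151 152 149 146 148 148 152 150 152 156 156 167 133 118  85
   80  76  78 108 142]
 [152 153 151 149 151 150 150 150 144 146 147 142 126 111  86  78  77  78
   79  85  85 121 146]
 [148 150 151 149 150 149 150 153 152 156 157 107  80  79  80  79  84  86
   96 114 119 142 146]
 [146 148 150 147 148 151 151 152 145 133 159 106  81  85  85  95 119 124
  147 150 148 152 148]
 [147 149 151 151 146 151 145 146 151 120 116  92  97 117 126 147 147 150
  150 152 150 150 148]
 [149 150 151 153 150 150 149 150 152 141 125 129 148 152 154 152 152 150
  147 145 147 149 150]]
rows 7 shift [2.688, 1.065, -3.435] turn [0.022, -6.261, -0.015] per row [0.38, 0.15, -0.49, 0.0, -0.89, -0.0]
```

apply_moves --pt "0 0 0 0 -0.9 0" --pt "0 0 0 0 -0.9 0" --pt "0 0 0 0 -0.9 0" --pt "0 0 0 0 -0.9 0" --pt "0 0 0 0 -0.9 0" --pt "0 0 0 0 -0.9 0" --pt "0 0 0 0 -0.85 0" --pt "0 0 0 0 0 0"

```text
clock: 26.15
eef_pos: [532.3, 185.0, 151.5]
tool_rot: [-1.572, -0.005, 0.084]
force: [-0.2, 0.3, -1.0]
width: 8.8
```

```bash
python3 - <<'E'
from dump import *
show(*tcp(lane(0,60),TY))
a=cv2.imread("pics/scene0.png",0)[248:282,326:366].astype(int); b=cv2.imread("pics/s4.png",0)[248:282,326:366].astype(int)
d=np.abs(a-b)>25; print("changed px",d.sum()); ys,xs=np.nonzero(d); print(xs.mean()+326,ys.mean()+248, xs.std(),ys.std())
c=calibration("scene"); print(proj(c,[A+[0,0,18],A+[-12,0,18],A+[12,0,18],A+[0,-12,18],A+[0,12,18]])+[1.6,.5])
E
```

```text
rows 5 shift [-0.106, 1.767, -4.219] turn [0.017, -0.044, -0.021] per row [-0.02, 0.35, -0.84, 0.0, -0.01, -0.0]
changed px 36
347.72222222222223 267.75 11.608452646218883 5.423073134507981
[[344.469 267.369]
 [346.075 263.46 ]
 [342.838 271.342]
 [339.177 265.714]
 [349.797 269.036]]
```

apply_moves --pt "0 0 -0.84 0 0 0" --pt "0 0.1 -0.84 0 -0.04 0" --pt "-0.05 0.3 -0.84 0 0 0" --pt "-0.05 0.45 -0.84 0 0 -0.02" --pt "0 0.45 -0.6 0 0 0" --pt "0 0.45 -0.25 0 0 0" --pt "0 0 0 0 0 0" --pt "0 0 0 0 0 0"

```text
clock: 27.15
eef_pos: [543.6, 18.6, 81.8]
tool_rot: [-1.572, -0.008, 0.092]
force: [-1.2, -0.6, -1.6]
width: 8.8
```

```bash
python3 snap.py w10; python3 - <<'E'
from dump import *
show(*tcp(lane(0,60),TY)); show(*tcp(lane(0,6.3),TY))
c,im=pickle.load(open("w10.pkl","rb")); g=cv2.cvtColor(im,cv2.COLOR_BGR2GRAY)
x,y=proj(c,[A+[0,0,20]])[0].round().astype(int); print(x,y); print(g[y-36:y+36:3,x-39:x+39:3])
E
```

```text
27.15 [543.592  18.555  81.838] [-1.572 -0.008  0.092] [-1.169 -0.582 -1.596]
rows 1 shift [-0.034, 0.025, -0.061] turn [0.019, 0.024, 0.004] per row [-0.03, 0.02, -0.06, 0.02, 0.02, 0.0]
rows 2 shift [-0.045, 1.368, -0.059] turn [0.019, 0.024, 0.004] per row [-0.02, 0.68, -0.03, 0.01, 0.01, 0.0]
467 265
[[ 75  75  76  76  74  77  76  77  75  75  74  77  75  75  74  76  75  76
   76  77  75  75  75  77  76 103]
 [ 75  76  76  74  77  76  74  75  75  78  75  73  76  75  77  75  78  78
   76  76  77  78  78  76  76  74]
 [ 87  77  75  78  76  75  78  74  77  75  77  76  76  75  78  77  75  76
   77  76  77  75  74  74  71  73]
 [ 92  72  77  76  75  77  76  78  76  78  73  76  76  77  78  78  78  75
   77 107 121 121 118 115 119 118]
 [ 91  94  76  75  78  77  78  75  77  76  77  76  77  79  76  82 117 123
  123 118 117 111 107 112 113 112]
 [ 93  93  91  77  77  78  76  77  77  76  77  79  77  73 117 123 118 118
  117 120 115 117 120  95  73  72]
 [ 93  92  92  79  76  77  78  76  77  76  78  77  96 127 118 114 121 121
  119 114 119 117 119 178  94  70]
 [ 93  93  94  77  76  77  77  
[... 1122 characters left out ...]
80 182 181
  186 112  91  95  96  94  92  94]
 [ 98 100  98  96 176 175 178 195 199 184 176 170 154 155 181 182 183 187
   97  91  94  94  92  93  92  93]
 [ 98  98  98  93 187 180 176 189 190 178 178 165 156 182 183 190 132  84
   89  95  92  88  92  93  91  94]
 [ 87  97  95  94 194 179 174 176 179 178 169 165 142 132 119  81  86  89
   92  91  90  90  90  90  93  93]
 [165  89  99  94 193 182 147 170 169 165 167 134  78  84  80  87  88  89
   89  88  90  89  89  92  91  92]
 [160 151  95  95 188 178  83 114 160 124  82  82  84  80  81  84  87  85
   88  89  88  88  90  90  90  92]
 [158 160 138  94 162 184 103  82  82  83  83  82  81  82  82  83  83  86
   86  86  88  89  87  90  90  89]]
```

apply_moves --pt "-0.04 0.4 -0.06 0 0.02 0" --pt "0 0.5 0 0 0 0" --pt "0 0.37 0 0 0 0" --pt "0 0.08 0 0 0 0" --pt "0 0 0 0 0 0" --pt "0 0 0 0 0 0"

```text
clock: 27.95
eef_pos: [542.7, 15.8, 27.8]
tool_rot: [-1.573, -0.008, 0.091]
force: [0.8, 0.2, -0.4]
width: 8.5
```

```bash
python3 - <<'E'
from dump import *
print(scoop()[0],read_state()["force"]); show(*tcp(lane(43.5,5.9,-1),TY))
E
```

```text
[642.161  24.628   6.899] [ 0.806  0.233 -0.428]
rows 2 shift [1.085, 0.032, -0.012] turn [0.024, 0.007, 0.005] per row [0.54, 0.02, -0.01, 0.01, 0.0, 0.0]
```

apply_moves --pt "0 0.025 0 0.02 0 0" --pt "0.18 0 0 0 0 0" --pt "0.2 0 0 0 0 0" --pt "0.2 0 0 0 0 0" --pt "0.2 0 0 0 0 0" --pt "0.15 0 0 0 0 0" --pt "0.1 0 -0.01 0 0 0" --pt "0.05 0 0 0 0 0" --pt "0 0 0 0 0 0"

```text
clock: 29.08
eef_pos: [585.4, 19.3, 26.7]
tool_rot: [-1.57, -0.008, 0.091]
force: [0.1, 0.3, -0.2]
width: 9.1
```

```bash
python3 - <<'E'
from dump import *
print(scoop()[0],read_state()["force"]); show(*tcp(lane(43.5,5.9,-1),TY))
E
```

```text
[684.841  28.183   5.645] [ 0.124  0.337 -0.207]
rows 1 shift [0.014, -0.006, -0.002] turn [0.003, 0.006, -0.001] per row [0.01, -0.01, -0.0, 0.0, 0.01, -0.0]
```

apply_moves --pt "0.03 0 0 0 0 0" --pt "0 0 0 0 0 0" --pt "0 -0.1 0 0 0 0" --pt "0 -0.15 0 0 0 0" --pt "0 -0.25 0 0 0 0" --pt "0 -0.35 0 0 0 0" --pt "0 -0.45 0 0 0 0" --pt "0 -0.45 0 0 0 0" --pt "0 -0.3 0 0 0 0" --pt "0 -0.1 0 0 0 0" --pt "0 0 0 0 0 0" --pt "0 0 0 0 0 0"

```text
clock: 30.58
eef_pos: [585.3, 19.4, 112.1]
tool_rot: [-1.57, -0.006, 0.091]
force: [0.3, -0.5, -2.0]
width: 8.6
```

```bash
python3 ballchk.py s5; python3 - <<'E'
from dump import *
w=seq(B,np.radians(-40),[0])[0]; show(w[0]+[0,0,28],w[1]); print(w[0],read_state()["eef_pos"])
E
```

```text
scoop [684.647  28.254  90.855]
ball 3 patch diff 80.4
ball 2 patch diff 78.8
ball 1 patch diff 13.0
pocket px [271.148 264.693]
[[159 159 156 156 146  98  81  99 107 146 173 145 122 118 125 113 127 214
  225 226 226 227 227]
 [158 156 159 160 163 120  86  79  78  82  86 105 102 144 172 176 167 189
  206 215 225 227 227]
 [157 157 160 158 178 117  83  89 103 112 108 110 118  89  83 100 105 143
  154 180 222 227 223]
 [156 158 160 162 180 103  90 128 170 178 173 163 140 102  87  81  83  84
   85 105 215 227 193]
 [158 155 159 172 151 109 160 180 189 193 186 173 166 149 108  82  84  82
  111 117 214 225 152]
 [159 159 162 172 111 146 173 188 200 212 192 177 168 156 134  89  83  90
  169 143 216 222 164]
 [153 157 167 152 130 154 177 190 208 220 196 179 169 155 136  99 100 125
  143 116 215 194 222]
 [155 157 169 114 130 156 173 183 195 202 190 176 165 151 135 105 137 175
  116 123 212 153 215]
 [160 163 130  85 118 148 165 173 180 184 178 169 153 143 126  94 116 145
   95 183 187 133 217]
 [165 147  92 106 117 137 154 158 165 163 161 155 144 131 113  88 160 111
  120 217 153 148 217]
 
[... 333 characters left out ...]
80  79  92 133 114 107  86 184
  188 153 217 227 226]
 [158 156 161 160 161 172 221 209 111  69  80 121 160 202 171 150 135 217
  154 216 226 226 225]
 [161 160 161 160 160 208 225 221 117  92 121 217 226 186 140 112 186 220
  146 214 226 225 227]
 [159 159 160 160 168 222 227 152  91 113 125 216 226 226 206 157 219 195
  158 219 227 227 228]
 [159 161 160 154 201 225 223 125  85 119 123 217 226 226 226 227 222 154
  217 227 227 227 226]
 [156 158 157 140 220 227 179 101 101 121 148 220 226 227 227 228 193 153
  219 226 227 227 228]]
rows 7 shift [-5.521, 0.0, 6.569] turn [-0.036, 5.644, -0.018] per row [-0.79, 0.0, 0.94, -0.01, 0.81, -0.0]
[341.492 261.004  83.   ] [585.283  19.395 112.037]
```

apply_moves --pt "0 0 0 0 0.5 0" --pt "0 0 0 0 0.9 0" --pt "0 0 0 0 0.95 0" --pt "0 0 0 0 0.95 0" --pt "0 0 0 0 0.95 0" --pt "-0.3 0 0.05 0 0.9 0" --pt "-0.6 0 0.05 0 0.49 0" --pt "-0.85 0 0.08 0 0 0" --pt "-0.85 0 0.08 0 0 0" --pt "-0.85 0 0.08 0 0 0" --pt "-0.85 0 0.08 0 0 0" --pt "-0.85 0 0.08 0 0 0"

```text
clock: 32.12
eef_pos: [437.0, 164.7, 111.6]
tool_rot: [-1.565, -0.004, -0.697]
force: [-0.2, 0.2, -2.4]
width: 8.7
```

```bash
python3 - <<'E'
from dump import *
w=seq(B,np.radians(-40),[0])[0]; show(*w);print(read_state()["qpos"])
E
```

```text
rows 4 shift [-3.379, 0.703, 0.311] turn [-0.03, 0.003, -0.025] per row [-0.84, 0.18, 0.08, -0.01, 0.0, -0.01]
[-0.938  0.644  0.786  2.124 -0.755  0.668  1.244]
```

apply_moves --pt "-0.8 0 0.08 0 0 0" --pt "-0.8 0 0.08 0 0 0" --pt "-0.7 0.1 0.08 0 0 0" --pt "-0.5 0.15 0.05 0 0 0" --pt "-0.2 0.2 0 0 0 0" --pt "0 0.15 0 0 0 0" --pt "0 0 0 0 0 0" --pt "0 0 0 0 0 0"

```text
clock: 33.12
eef_pos: [354.3, 249.2, 87.5]
tool_rot: [-1.565, -0.005, -0.698]
force: [0.1, 0.1, -2.0]
width: 8.8
```

```bash
python3 - <<'E'
from dump import *
w=seq(B,np.radians(-40),[0,52]); show(*w[0]);print(read_state()["qpos"],scoop()[0])
for a,b in zip(*[seq(B,np.radians(-40),t) for t in ((0,24,48),(4,28,52))]): print(rel(a,b))
E
```

```text
rows 1 shift [-0.435, 0.111, 0.02] turn [-0.034, -0.009, -0.019] per row [-0.44, 0.11, 0.02, -0.03, -0.01, -0.02]
[-1.175  0.65   0.745  2.229 -0.859  0.568  1.1  ] [430.619 185.003  66.279]
[0.04, -0.18, 0.0, 0.0, 0.0, 0.5]
[0.05, -0.18, 0.0, 0.0, 0.0, 0.5]
[0.06, -0.19, 0.0, 0.0, 0.0, 0.5]
```

apply_moves --pt "-0.43 0.1 0.02 -0.03 0 0" --pt "0 0 0 0 0 0" --pt "0.05 -0.18 0 0 0 0.5" --pt "0.05 -0.18 0 0 0 0.5" --pt "0.05 -0.18 0 0 0 0.5" --pt "0.05 -0.18 0 0 0 0.5" --pt "0.05 -0.18 0 0 0 0.5" --pt "0.05 -0.18 0 0 0 0.5" --pt "0.05 -0.18 0 0 0 0.5" --pt "0 0 0 0 0 0"

```text
clock: 34.38
eef_pos: [360.7, 244.9, 128.9]
tool_rot: [-1.569, 0.482, -0.699]
force: [0.2, -0.1, -2.5]
width: 8.7
```

```bash
python3 - <<'E'
from dump import *
w=seq(B,np.radians(-40),[28,52]); show(*w[0]); show(*w[1]); print(read_state()["qpos"])
E
```

```text
rows 1 shift [-0.047, 0.005, 0.001] turn [-0.004, -0.011, -0.004] per row [-0.05, 0.0, 0.0, -0.0, -0.01, -0.0]
rows 4 shift [0.47, -1.022, 0.003] turn [-0.003, -0.006, 2.996] per row [0.12, -0.26, 0.0, -0.0, -0.0, 0.75]
[-0.701  0.688  0.598  2.017 -0.839  1.093  1.332]
```

apply_moves --pt "0.03 -0.18 0 0 0 0.5" --pt "0.05 -0.18 0 0 0 0.5" --pt "0.06 -0.18 0 0 0 0.5" --pt "0.06 -0.17 0 0 0 0.5" --pt "0.06 -0.17 0 0 0 0.5" --pt "0.06 -0.17 0 0 0 0.5" --pt "0 0 0 0 0 0.4" --pt "0 0 0 0 0 0" --pt "0 0 0 0 0 0" --pt "0 0 0 0 0 0" --pt "0 0 0 0 0 0"

```text
clock: 35.75
eef_pos: [385.9, 224.0, 154.8]
tool_rot: [-1.567, 0.958, -0.693]
force: [1.0, -0.6, -1.4]
width: 8.6
```

apply_moves --pt "0 -0.6 0 0 0 -0.9" --pt "0 0 0 0 0 -0.9" --pt "0 0 0 0 0 -0.9" --pt "0 0 0 0 0 -0.9" --pt "0 0.1 0 0 0 -0.9" --pt "0 0.2 0 0 0 -0.9" --pt "0 0.2 0 0 0 -0.9" --pt "0 0 0 0 0 -0.6" --pt "0 0 0 0 0 0"

```text
clock: 36.88
eef_pos: [394.2, 216.6, 149.2]
tool_rot: [-1.57, -0.002, -0.692]
force: [1.1, -0.3, -1.6]
width: 8.6
```

```bash
python3 jarchk.py s6 B; python3 ballchk.py s6 | head -5; python3 - <<'E'
from dump import *
show(X0+[0,0,70],T0)
E
```

```text
scoop [472.12  151.744 127.927] tip 0.28665622040133926 mouth [479.031 145.978 127.882]
B 375 228
[[149 148 147 146 149 150 148 153 156 152 148 144 151 148 147 147 147 150]
 [150 148 144 150 153 167 142 111  77 108 141 166 157 149 147 145 148 152]
 [150 149 149 157 137  75  77  79  78  80  81  83  82 168 154 146 148 149]
 [152 153 149 154  72  77  77  77  80  80  80  83  84  83 149 153 149 147]
 [147 147 140 112  75  76  75  78  76  78  84  84  84  84  76 169 147 147]
 [150 148 120 120  73  76  79  76  75  79  83  85  83  84  83 119 135 149]
 [150 149  93 171  78  77  78  79  80  83  81  84  83  83  82  64 121 148]
 [151 149  82  74 108  83  85  86 106 106  92  83  82  84  83 108 125 149]
 [154 149  79  66 108 152 153 171 179 180 179 124  85  84 129 138 142 147]
 [154 136  79  60  79  83 157 154 171 172 168 167 161 164 126  73 146 151]
 [150 107  80  82  87  83  80  82  76  84 100 108  77  75  70  71 129 146]
 [147  97  79  81  86  81  82  83  73  75  78  76  76  74  71  75  79 142]
 [148 110  81  84  82  80  78  78  77  74  76  76  77  74  70  80  79  75]
 [148 153  81  83  85  82  84  81  78  77  77  76  76  76  68  79  79  81]
 [150 151 112  83  82  78  81  77  80  76  78  78  76  75  72  83  80  79]
 [148 152 150 107  86  82  81  77  78  77  74  77  75  72  80  79  80 138]]
scoop [473.025 150.784 128.125]
ball 3 patch diff 73.5
ball 2 patch diff 72.0
ball 1 patch diff 5.0
pocket px [363.301 200.131]
rows 10 shift [9.222, 1.231, -6.688] turn [0.023, -5.238, -0.021] per row [0.92, 0.12, -0.67, 0.0, -0.52, -0.0]
```

apply_moves --pt "0 0 0 0 -0.88 0" --pt "0 0 0 0 -0.88 0" --pt "0 0 0 0 -0.88 0" --pt "0 0 0 0 -0.88 0" --pt "0 0 0 0 -0.88 0" --pt "0 0 0 0 -0.84 0" --pt "0.2 0 -0.8 0 0 0" --pt "0.25 0 -0.95 0 0 0" --pt "0.25 0 -0.95 0 0 0" --pt "0.25 0 -0.95 0 0 0" --pt "0.25 0 -0.95 0 0 0"

```text
clock: 38.35
eef_pos: [451.9, 29.6, 150.1]
tool_rot: [-1.572, -0.005, 0.032]
force: [-0.1, 0.8, -1.6]
width: 8.6
```

```bash
python3 snap.py w11; python3 - <<'E'
from dump import *
show(X0+[0,0,70],T0)
c,im=pickle.load(open("w11.pkl","rb")); g=cv2.cvtColor(im,cv2.COLOR_BGR2GRAY)
for J in (A,B):
    x,y=proj(c,[J+[0,0,20]])[0].round().astype(int); print(x,y)
x,y=proj(c,[B+[0,0,20]])[0].round().astype(int)
print(g[max(0,y-36):y+36:3,x-39:x+39:3])
E
python3 ballchk.py s7 | tail -21
```

```text
38.35 [451.852  29.598 150.094] [-1.572 -0.005  0.032] [-0.097  0.834 -1.605]
rows 7 shift [1.19, 1.292, -6.283] turn [0.05, -0.074, 0.007] per row [0.17, 0.18, -0.9, 0.01, -0.01, 0.0]
405 317
465 178
[[ 95  97  99 100  89  78  68  69  69  69  68  69  70  69  70  69  73  79
   79  82  83  86  89  91  96  94]
 [ 98 100  96  80  67  70  69  67  67  70  70  71  70  70  71  66  65  97
  110 110 110 109 109 105 102  97]
 [ 97  88  75  68  68  67  69  70  70  72  70  71  68  80 105 123 119 118
  121 110 108 108 108 108 103 109]
 [ 86  77  68  69  68  68  69  69  70  70  69  80 101 118 118 115 108 100
   92  76  62  65  83  91 100 102]
 [ 80  66  67  68  69  68  68  70  70  70  97 113 120 116 119 123 123 111
  104  92  74  63  63  62  73  85]
 [ 69  68  70  68  67  68  68  69  81 102 109 118 121 123 121 121 120 116
  105  98  83  62  63  61  63  67]
 [ 67  70  68  67  68  69  69  80  98 112 124 122 121 122 119 116 118 119
  116 106  92  76  62  64  65  63]
 [ 66  67  67  68  69  69  78  96 111 121 120 123 118 116 120 121 119 122
  120 108  97  84  66  63  63  63]
 [ 68  67  69  67  69  72  
[... 2011 characters left out ...]
152 150 149 151 152]
 [134 116 107 144 146 146 146 145 151 150 153 153 160 118  80 110 145 149
  149 149 148 148 152]
 [154 153 152 150 152 151 151 149 150 151 150 151 170 127  87 137 147 152
  149 152 151 147 147]
 [152 153 152 153 151 152 152 154 152 150 147 133 144 133 118 145 148 147
  150 152 151 149 147]
 [157 153 154 153 149 155 156 156 153 152 150 128 110  97 140 152 150 151
  149 150 149 147 145]
 [152 153 155 153 154 154 157 150 149 150 150 151 150 144 148 149 151 152
  152 151 152 151 148]
 [152 153 153 154 152 152 151 147 146 149 153 155 150 150 151 150 150 153
  153 153 154 149 149]
 [155 155 157 155 154 152 151 147 151 154 152 152 150 147 148 147 150 150
  152 153 152 152 150]]
```

apply_moves --pt "0.2 0.1 -0.9 0.02 -0.03 0" --pt "0.2 0.15 -0.95 0.02 -0.03 0" --pt "0.2 0.15 -0.95 0 0 0" --pt "0.2 0.15 -0.95 0 0 0" --pt "0.15 0.2 -0.9 0 0 0" --pt "0.1 0.2 -0.7 0 0 0" --pt "0 0.2 -0.3 0 0 0" --pt "0 0 0 0 0 0" --pt "0 0 0 0 0 0"

```text
clock: 39.58
eef_pos: [502.2, -189.8, 103.4]
tool_rot: [-1.565, -0.004, 0.044]
force: [0.2, 0.6, -0.5]
width: 8.4
```

```bash
python3 - <<'E'
from dump import *
show(X0+[0,0,30],T0)
E
```

```text
rows 2 shift [0.104, 1.055, -0.94] turn [-0.03, 0.068, -0.028] per row [0.05, 0.53, -0.47, -0.02, 0.03, -0.01]
```

apply_moves --pt "0.1 0 -0.6 -0.03 0.07 -0.03" --pt "0 0.1 -0.33 0 0 0" --pt "0 0.4 0 0 0 0" --pt "0 0.4 0 0 0 0" --pt "0 0 0 0 0 0" --pt "0 0 0 0 0 0"

```text
clock: 40.33
eef_pos: [508.1, -227.9, 67.1]
tool_rot: [-1.571, -0.008, 0.034]
force: [-0.1, -0.3, -1.6]
width: 8.5
```

```bash
python3 - <<'E'
from dump import *
show(X0+[0,0,15],T0)
E
```

```text
rows 1 shift [-0.001, 0.528, 0.023] turn [0.009, -0.007, 0.002] per row [-0.0, 0.53, 0.02, 0.01, -0.01, 0.0]
```

apply_moves --pt "0 0.3 0.02 0 0 0" --pt "0 0.3 0 0 0 0" --pt "0 0 0 0 0 0"

```text
clock: 40.7
eef_pos: [507.5, -227.0, 42.1]
tool_rot: [-1.57, -0.006, 0.034]
force: [0.4, 0.2, -1.0]
width: 9.1
```

apply_moves --pt "0 0.15 0 0 0 0" --pt "0 0.1 0 0 0 0" --pt "0 0 0 0 0 0" --pt "0 0 0 0 0 0"

```text
clock: 41.2
eef_pos: [508.5, -227.7, 33.5]
tool_rot: [-1.571, -0.009, 0.034]
force: [-0.3, 0.6, -0.5]
width: 8.5
```

```bash
python3 - <<'E'
from dump import *
print(read_state()["force"]); show(X0,T0)
E
```

```text
[-0.272  0.579 -0.503]
rows 1 shift [-0.009, 0.062, 0.017] turn [0.013, -0.01, 0.007] per row [-0.01, 0.06, 0.02, 0.01, -0.01, 0.01]
```

apply_moves --pt "0 0.06 0.015 0.01 0 0" --pt "0 0 0 0 0 0" --pt "0 0 0 0 0 0"

```text
clock: 41.58
eef_pos: [508.6, -227.0, 31.0]
tool_rot: [-1.57, -0.009, 0.034]
force: [0.1, 0.1, -0.2]
width: 8.8
```

apply_moves --pt "0 0 0 0 0 0" --pt "0 0 0 0 0 0" --pt "0 0 0 0 0 0" --pt "0 0 0 0 0 0" --pt "0 0 0 0 0 0" --pt "0 0 0 0 0 0" --jaw 0.3

```text
clock: 42.32
eef_pos: [508.4, -227.0, 31.0]
tool_rot: [-1.57, -0.008, 0.034]
force: [0.1, 0.2, -0.7]
width: 55.4
```

apply_moves --pt "0 -0.3 0 0 0 0" --pt "0 -0.6 0 0 0 0" --pt "0 -0.9 0 0 0 0" --pt "0 -0.9 0 0 0 0" --pt "-0.3 -0.9 0.9 0 0 0" --pt "-0.3 -0.5 0.9 0 0 0" --pt "0 0 0.9 0 0 0" --pt "0 0 0.8 0 0 0" --pt "0 0 0.5 0 0 0" --pt "0 0 0 0 0 0" --pt "0 0 0 0 0 0"

```text
clock: 43.7
eef_pos: [477.9, -69.2, 195.4]
tool_rot: [-1.571, -0.009, 0.033]
force: [-0.3, -0.7, -0.5]
width: 55.5
```

```bash
python3 st.py; python3 snap.py w12; python3 - <<'E'
from h import *
a=get_image("scene")[:,:,::-1]
A=cv2.resize(a[150:330,150:410],None,fx=2.2,fy=2.2,interpolation=cv2.INTER_CUBIC)  # 572x396
b=cv2.imread("pics/s7.png"); w=cv2.imread("pics/w12.png")
J=cv2.resize(a[200:285,320:400],(226,240),interpolation=cv2.INTER_CUBIC)
W=cv2.resize(w,(226,170)); t=get_image("top")[:,:,::-1]; Tp=cv2.resize(t[140:270,170:380],None,fx=1.9,fy=1.5)
out=np.zeros((600,800,3),np.uint8); out[:396,:572]=A; out[:240,574:800]=J
out[398:598,0:400]=cv2.resize(t[140:270,150:380],(400,200),interpolation=cv2.INTER_CUBIC); out[398:598,402:798]=cv2.resize(w[:400],(396,200),interpolation=cv2.INTER_AREA)
cv2.imwrite("pics/fin.png",out)
E
```

```text
43.7 tcp [477.861 -69.239 195.432] grasp [477.685 -69.249 214.431] F [-0.342 -0.707 -0.498] w 55.452424022866744 rot [-1.5706, -0.0093, 0.0325] q [-0.34  0.45  0.6   2.   -0.36  0.79  2.08]
43.7 [477.861 -69.239 195.432] [-1.571 -0.009  0.033] [-0.342 -0.707 -0.498]
```

View pics/fin.png

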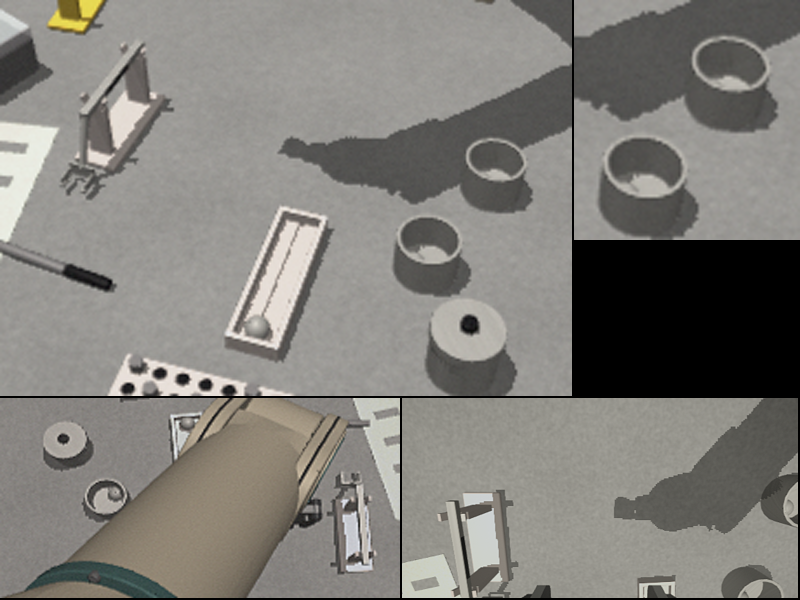

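```bash
python3 - <<'E'
from dump import *
c,im=pickle.load(open("w12.pkl","rb")); g=cv2.cvtColor(im,cv2.COLOR_BGR2GRAY)
x,y=proj(c,[B+[0,0,15]])[0].round().astype(int); print(x,y); print(g[y-30:y+30:3,x-39:560:3])
for J,n in ((A,"A"),(B,"B")):
    print(n,proj(calibration("top"),[J+[0,0,48]]))
E
```

```text
548 142
[[ 87  89  86  83  87  94  90  75  69  69  68  67  65  69  67  71  68]
 [ 88  85  84  91  93  83  60  62  60  70  70  70  71  71  70  70  70]
 [ 89  87  86  89  65  60  62  62  60  72  73  73  75  72  74  73  62]
 [ 87  90  92  70  59  64  60  61  62  65  75  77  76  73  74  65 175]
 [ 87  91  73  62  59  63  61  59  61  62  77  78  75  75  71 179 167]
 [ 87  87  59  61  60  60  59  59  56  79  78  80  76  71 179 165 170]
 [ 90  56  60  62  59  61  59  66  78  79  79  80  72 185 164 165 169]
 [ 89  56  58  59  58  60  77  76  78  78  79  81 129 169 171 171 170]
 [ 57  58  58  59  66  85  81  79  81  78  80  64 186 168 171 169 168]
 [ 55  57  54  81  77  83  80  80  81  81  79 160 170 168 169 168 168]
 [ 62  85  77  79  81  79  85  81  79  80  75 190 169 170 169 170 169]
 [ 80  81  80  81  80  80  81  82  80  80  75 179 124 112 174 167 169]
 [ 77  82  82  80  82  82  78  84  82  79 122 172 149 147 125 170 168]
 [ 81  79  82  82  81  82  84  82  81  81 161 162 163 160 148 161 170]
 [ 79  82  80  83  80  80  81  79  82  81 149 168 175 165 152 158 169]
 [ 91  82  81  82  82  82  80  81  80  84 143 168 173 162 150 169 168]
 [144  80  80  82  77  81  82  81  82  79 132 175 162 158 147 172 172]
 [155  83  79  79  80  77  81  81  83  84  97 173 152 138 174 169 177]
 [149 151  86  78  78  82  78  81  82  80  70 184 166 170 175 131  67]
 [148 147 154  93  77  79  80  80  80  80  81 109 174  81  56  64  71]]
A [[210.549 202.805]]
B [[196.454 253.137]]
```

Jar B also shows a shaded sphere inside, so I'm handing the job in.

```bash
python3 -c "
from cell import *
print(finish_job(), read_state()['clock'])"
```

```text
the job is handed in; nothing more can be done
the job is handed in; nothing more can be done
```

The job is done and handed in at about 44 s. `finish_job()` gives no verdict, so the result below rests on my own last checks.

**What I did:**
- Scooped ball3 and tipped it into jar A, then ball2 into jar B. Both were poured at about 52–55° with the mouth about 10 mm above the rim.
- Left ball1 in the tray.
- Laid the scoop back in the rest at its pick-up pose, to within about 0.5 mm by the tool reading, and backed the arm clear.

**Last checks:**
- Ball1 is at the end of the tray in the last scene picture.
- The ball in jar A shows in the wrist and top views.
- Jar B was hidden from the top camera. Its ball shows only in wrist-camera pixel values, as a shaded sphere on the jar floor.
- The scoop lies in both notches. The jars and the bystanders in view look unmoved, but I did not measure them again at the end.

**What failed or disagreed:**
- **Tilted grasp:** I tried a grip tilted 24°, which hit joint limits in free air, so I gripped upright instead.
- **Missed first grip:** the jaws shut above the handle because the reported tool point lies about 31 mm beyond the fingertips seen in the camera. I opened, went 30 mm lower, and gripped at about 9 mm opening.
- **Camera offset:** the first far wrist view was about 3 mm off sideways. I corrected the lane position by a light touch of the scoop on the lane wall, about 5 N.

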